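# Portion pressed tea balls into the tasting bowls

## Robot

A 7-joint arm with a two-finger parallel gripper is mounted at the origin on the work surface. World frame = base frame: x ahead of the robot, y to its left, z up, the work surface at z = 0. Lengths are in m, angles in rad, forces in N, time in s.
With the tool pointing down it reaches from about 0.4 to 0.9 m from the base axis. Payload 5.6 kg.
Tool frame: the origin (TCP) lies at the very end of the fingers, on their centre line; the grasp point (between the pads) lies 19 mm behind it (manip.hold_point_z is the distance from the TCP to the grasp point, in m); z points along the fingers, y is the line along which they close (so a half turn about z gives the same grasp; the last joint's range is limited). The gripper opens to 92 mm and grips with 3 to 60 N. Pads are 20 mm wide; open, the fingers measure 128 mm over their backs; the gripper's body (75 mm by 189 mm) begins 69 mm behind the grasp point.
Start: joints at [-1.353, 0.468, -0.012, 1.603, 0.006, 1.071, -0.056], TCP at [0.168, 0.628, 0.215] pointing down, gripper open.
Joint ranges: [-2.53, 2.53], [-0.31, 2.02], [-1.57, 1.55], [0.28, 2.44], [-1.29, 4.43], [0.15, 1.84], [-2.92, 2.92]. Speed limits (rad/s): [2.57, 2.57, 3.14, 3.14, 3.14, 3.14, 3.14].

## Interface

Orientations are given as a unit quaternion [w, x, y, z].
In Python, from workcell import telemetry, viewer, manip gives the robot as it stands.
- The arm moves only by the shell command python3 -m pendant 'ROWS' [FORCE]. ROWS is a JSON object of lists of equal length, an entry for each row: "xyz": the shift along the tool's x, y, z in mm, a list of three; "rot": the turn, a rotation vector about the tool's x, y, z in rad, a list of three; "grip": the opening, from 0 (shut) to 1 (fully open). In form: {"xyz": [[x, y, z], ...], "rot": [[wx, wy, wz], ...], "grip": [grip, ...]}. A call has 1 to 20 rows; each row shifts and turns the commanded pose from where the row before left it, along the tool's axes as they then stand; what a row does not reach is not made up. A row lasts 1/10 s, in which the tool goes at most 50 mm and 8.59 degrees, less where a joint would pass 70% of its speed; a pose out of reach is approached as far as the arm can. A call with a gripper value outside its range is refused whole. The fingers move at their own pace and stop on an object; FORCE is the grip in N (left out, the last holds). Time passes only in rows, so rows that do not move let the fingers close. It gives the time, the measured TCP pose, the force, the opening and the grip force at its end, in the units of the state.
- telemetry.sense(): the state, without advancing time (a new reading comes with each control period).
- viewer.snapshot(name): name is "scene" or "top" or "wrist"; returns a dict with "color" (400x640x3 uint8, red, green, blue), "intrinsics" (3x3 intrinsics, pixels), "rvec" (rotation vector, rad) and "tvec" (3), from world to camera coordinates, as OpenCV has them; the wrist camera has in their place "mount" (4x4, takes a point from camera to tool coordinates, whose origin is the TCP and whose axes are the flange's). Camera axes: x right, y down, z forward; pixel columns grow to the right and rows downward; lengths in m; the calibration is good to about 2 mm. A picture is of the moment at which its call begins: read the wrist's pose just before it. There is no depth.
- manip.job_done(): hands the job in; it is judged then, once.
The state is a dict: "time_s": time; "joint_positions": joint angles; "joint_velocities": joint speeds; "joint_torque": joint torques, N m; "eef_pos": TCP position; "eef_rot": TCP orientation; "wrist_force": force on the tool from outside, world axes, zero at the start; "torque": the same for the moment, N m; "finger_gap": finger opening in m; "grasp_force": force on a finger pad.
Only numpy, scipy, OpenCV 4.12 (cv2) and the standard library are available. Lean on these libraries where they do the work, as an engineer would, in place of code of your own. Each camera call takes 0.05 s, during which the arm holds its last target. There are 200 camera calls.

## Task

Get the tasting bowls ready for the guests: first, before touching the dispenser's knob, take the teapot that was left under the dispenser and stand it upright in its terracotta dish. Then give every bowl on the tray exactly two tea balls by standing it under the outlet and turning the knob two clicks, and set each bowl back upright on the tray. No ball may be left lying about outside the bowls and the dispenser; leave the cup and the twig alone.

Things in the scene. Friction and masses are not known exactly. Their poses are not given: they have to be found in the camera images.
- dispenser: tea-ball dispenser, fixed. Origin on the table straight below the outlet; own -x is its front (faces the robot within 0.25 rad). Foot plate 10 mm thick, x -90 to 115, y -60 to 60 mm; upright at x 85 mm; clear rotor chamber, 33 mm about an axle along y, 140 mm up; clear 30 mm square tube above, where the balls queue, to 326 mm. The axle carries a cross knob on the -y side.
- outlet (a point): centre of the outlet's lower edge, 98 mm above the table, straight above the dispenser's origin; the neck is 45 x 31 mm outside. Balls fall straight down from here, within about 10 mm; a bowl to be filled stands on the foot plate below.
- knob (a joint): knob angle, rad; grows as its front arms go down (top comes to the front). A firm click stop every 1.571 rad (start about 0); each click forward drops exactly one ball. About 0.2 N m to leave a stop; pushed past half way (0.785) it snaps on to the next stop; let go earlier, it springs back, not always all the way. Do not turn it backward (blocked at -0.5).
- knob_hub (a point): middle of the knob, on the axle, 140 mm above the table, 78 mm to the dispenser's -y side. A wooden cross of four round arms, 13 mm thick with ball ends, reaching 52 mm from the centre; hub 26 mm across. At each stop one arm points to the front, 25 degrees above level, the others at right angles to it: pressing that arm straight down near its end until it points 25 degrees below level turns the knob one click.
- tray: wooden serving tray, fixed, 240 mm (its x) by 360 mm (its y), floor 6 mm above the table, rim 8 mm wide and 14 mm high. Origin on the table under its centre.
- teapot: small brown clay teapot, side handle, lid fixed, empty; starts on the foot plate under the outlet. Body 76 mm across, 61 mm high; 0.19 to 0.3 kg. Origin at the centre of its foot, z up. Straight handle along its own -x to 124 mm from the centre, 15 mm wide and thick, its middle 40 mm above the foot, with a 21 mm round end (last 16 mm): grip it about 88 mm out. Spout to its own +y, to 60 mm.
- dish: shallow round terracotta dish, the teapot's place, fixed; 156 mm in diameter, flat floor 104 mm wide and 5 mm above the table, rim 21 mm high. Origin on the table under its centre.
- cup: small celadon cup, 64 mm across, 48 mm high, a bystander. Origin at the centre of its foot.
- twig: dry twig with a bud, about 150 mm long and 11 to 16 mm thick, a bystander lying on the table. Origin near its middle, on the table.
- bowl_a: handled tasting bowl, pale celadon, one of up to three alike (None if absent); starts on the tray. Rim 90 mm across, foot 52, height 45, wall 4 mm; 0.14 to 0.23 kg. Origin at the centre of its foot, z up. A straight handle runs along its own -x from the rim to 126 mm from the centre: 14 mm wide, 12 mm thick, its middle 36 mm above the foot; grip it about 95 mm out.
- bowl_a_in (a point): centre of bowl_a's inner floor, 5 mm above its foot.
- bowl_b: handled tasting bowl, pale celadon, one of up to three alike (None if absent); starts on the tray. Rim 90 mm across, foot 52, height 45, wall 4 mm; 0.14 to 0.23 kg. Origin at the centre of its foot, z up. A straight handle runs along its own -x from the rim to 126 mm from the centre: 14 mm wide, 12 mm thick, its middle 36 mm above the foot; grip it about 95 mm out.
- bowl_b_in (a point): centre of bowl_b's inner floor, 5 mm above its foot.
- bowl_c: handled tasting bowl, pale celadon, one of up to three alike (None if absent); starts on the tray. Rim 90 mm across, foot 52, height 45, wall 4 mm; 0.14 to 0.23 kg. Origin at the centre of its foot, z up. A straight handle runs along its own -x from the rim to 126 mm from the centre: 14 mm wide, 12 mm thick, its middle 36 mm above the foot; grip it about 95 mm out.
- bowl_c_in (a point): centre of bowl_c's inner floor, 5 mm above its foot.
- ball0: pressed tea ball, smooth dark olive sphere 22 mm in diameter, 10 g, origin at its centre; number 1 in the queue to come out of the dispenser (all eight start inside it).
- ball1: pressed tea ball, smooth dark olive sphere 22 mm in diameter, 10 g, origin at its centre; number 2 in the queue to come out of the dispenser (all eight start inside it).
- ball2: pressed tea ball, smooth dark olive sphere 22 mm in diameter, 10 g, origin at its centre; number 3 in the queue to come out of the dispenser (all eight start inside it).
- ball3: pressed tea ball, smooth dark olive sphere 22 mm in diameter, 10 g, origin at its centre; number 4 in the queue to come out of the dispenser (all eight start inside it).
- ball4: pressed tea ball, smooth dark olive sphere 22 mm in diameter, 10 g, origin at its centre; number 5 in the queue to come out of the dispenser (all eight start inside it).
- ball5: pressed tea ball, smooth dark olive sphere 22 mm in diameter, 10 g, origin at its centre; number 6 in the queue to come out of the dispenser (all eight start inside it).
- ball6: pressed tea ball, smooth dark olive sphere 22 mm in diameter, 10 g, origin at its centre; number 7 in the queue to come out of the dispenser (all eight start inside it).
- ball7: pressed tea ball, smooth dark olive sphere 22 mm in diameter, 10 g, origin at its centre; number 8 in the queue to come out of the dispenser (all eight start inside it).
There are look-alikes about, which are no part of the job. Leave any blue look-alike of the teapot alone.

How it is judged:
By the outcome, as a careful person would: the job done as asked, in the order asked, and still so for the second after the job is handed in, with the robot touching nothing.
Of bowl_a, bowl_b, bowl_c only 2 to 3 are there at a start; the rules pass over those that are not, and their reading is None.
At some moment in a run one of bowl_a, bowl_b, bowl_c, teapot may be knocked a few centimetres aside while the robot is not near it.
It also fails if it takes over 210 s, if anything falls off the work surface, if the arm or the gripper's body presses on something with over 40 N, if the wrist force passes 120 N, or if a joint passes its speed limit or range.

## Working session

There is one attempt and no reset: what is moved stays moved. The work goes in short steps, Python scripts to look and compute and a shell command to move; the robot and the scene stay as the last step left them, time stands still between calls to the robot, and variables do not carry over. Pictures are saved under pics/ and viewed, at most 14 in all, crops included, and the job is handed in when it is done.

```bash
ls; mkdir -p pics; python3 - <<'E'
from workcell import telemetry, viewer, manip
import cv2, pickle
s=telemetry.sense(); print(s['eef_pos'],s['eef_rot'],s['time_s'],manip.hold_point_z)
for n in ['scene','top']:
    v=viewer.snapshot(n); pickle.dump(v,open(n+'0.pkl','wb'))
    cv2.imwrite(f'pics/{n}0.png',v['color'][:,:,::-1]); print(n,v['intrinsics'],v['rvec'],v['tvec'])
E
```

```text
pics
[0.16751753 0.62744691 0.21365447] [-4.75109484e-05  1.30049536e-01  9.91507124e-01 -8.60168379e-04] 0.0 0.0187
scene [[413.79285215   0.         327.86989269]
 [  0.         413.79285215 198.54350645]
 [  0.           0.           1.        ]] [ 2.08044325  1.67751661 -0.49199862] [-0.09436009 -0.35451041  1.51210796]
top [[391.99740947   0.         322.1677031 ]
 [  0.         391.99740947 201.17719309]
 [  0.           0.           1.        ]] [ 2.13276514 -2.11029579  0.20428804] [-0.00427838  0.55588108  1.30814888]
```

View pics/top0.png

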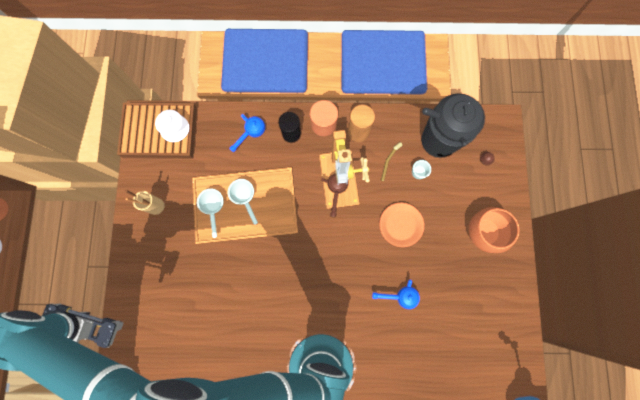

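View pics/scene0.png

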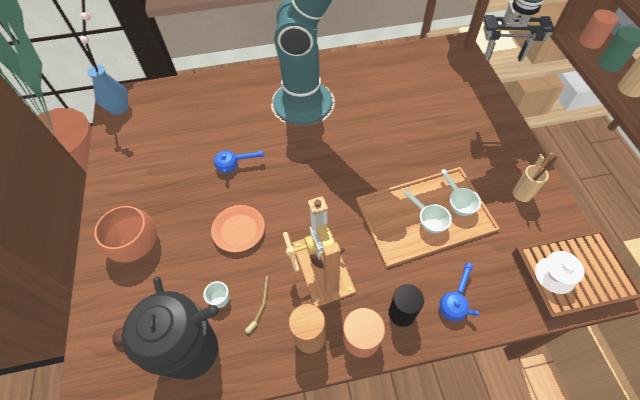

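The top view shows two bowls on the tray, with rims at (210,201) and (240,191) and handles pointing down in the image, toward the robot. The brown teapot is at (339,184) with its handle end near (335,214). The dish is at (402,224), the knob at (365,170) and the outlet tube at (343,165). A blue look-alike teapot sits at (409,297).

```bash
cat > h.py <<'E'
import numpy as np, cv2, pickle
from scipy.spatial.transform import Rotation as R
def snap(n,save=None):
    from workcell import viewer
    v=viewer.snapshot(n)
    if save: cv2.imwrite(f'pics/{save}.png',v['color'][:,:,::-1])
    return v
def rays(v,px):
    Rm=cv2.Rodrigues(np.array(v['rvec'],float))[0]; t=np.array(v['tvec'],float)
    px=np.atleast_2d(px).astype(float)
    d=np.c_[px,np.ones(len(px))]@np.linalg.inv(v['intrinsics']).T@Rm
    return -Rm.T@t,d
def cast(v,px,z):
    o,d=rays(v,px); return o+d*((z-o[2])/d[:,2])[:,None]
def proj(v,P):
    return cv2.projectPoints(np.atleast_2d(P).astype(float),np.array(v['rvec'],float),np.array(v['tvec'],float),np.array(v['intrinsics'],float),None)[0][:,0]
def circ(p):
    A=np.c_[2*p[:,:2],np.ones(len(p))]; c=np.linalg.lstsq(A,(p[:,:2]**2).sum(1),rcond=None)[0]
    return c[0],c[1],np.sqrt(c[2]+c[0]**2+c[1]**2)
def blobs(v,lo,hi,amin=30,box=None):
    hsv=cv2.cvtColor(v['color'],cv2.COLOR_RGB2HSV); m=cv2.inRange(hsv,np.array(lo),np.array(hi))
    if box: k=np.zeros_like(m); k[box[1]:box[3],box[0]:box[2]]=1; m=m*k
    cs=cv2.findContours(m,cv2.RETR_EXTERNAL,cv2.CHAIN_APPROX_NONE)[0]
    return m,[c[:,0] for c in cs if cv2.contourArea(c)>amin]
E
python3 - <<'E'
from h import *
t=pickle.load(open('top0.pkl','rb'));s=pickle.load(open('scene0.pkl','rb'))
np.set_printoptions(precision=4,suppress=True)
print('tray corners',cast(t,[(192,180),(292,169),(297,233),(196,242)],.014))
ht=cv2.cvtColor(t['color'],cv2.COLOR_RGB2HSV); hs=cv2.cvtColor(s['color'],cv2.COLOR_RGB2HSV)
for n,h,p in [('t bowl',ht,(210,201)),('t rim',ht,(240,182)),('t hand',ht,(251,213)),('t pot',ht,(337,186)),('t pot handle',ht,(335,205)),('dish',ht,(402,224)),('foot',ht,(350,200)),('s bowl',hs,(435,217)),('s rim',hs,(465,190))]:
    print(n,h[p[1],p[0]])
a=cv2.resize(t['color'][130:250,185:435],None,fx=3.2,fy=3.2,interpolation=cv2.INTER_CUBIC)
b=cv2.resize(s['color'][160:310,200:500],None,fx=2.6,fy=2.6,interpolation=cv2.INTER_CUBIC)
cv2.imwrite('pics/ta.png',a[:,:,::-1]);cv2.imwrite('pics/sb.png',b[:,:,::-1])
E
```

```text
tray corners [[0.6363 0.4723 0.014 ]
 [0.6813 0.1124 0.014 ]
 [0.4485 0.089  0.014 ]
 [0.4131 0.4419 0.014 ]]
t bowl [ 90   1 255]
t rim [ 90   8 253]
t hand [ 86  31 227]
t pot [  7  98 188]
t pot handle [  8 130 137]
dish [ 15 133 254]
foot [ 18 140 249]
s bowl [ 76  18 216]
s rim [ 72  23 202]
```

View pics/ta.png

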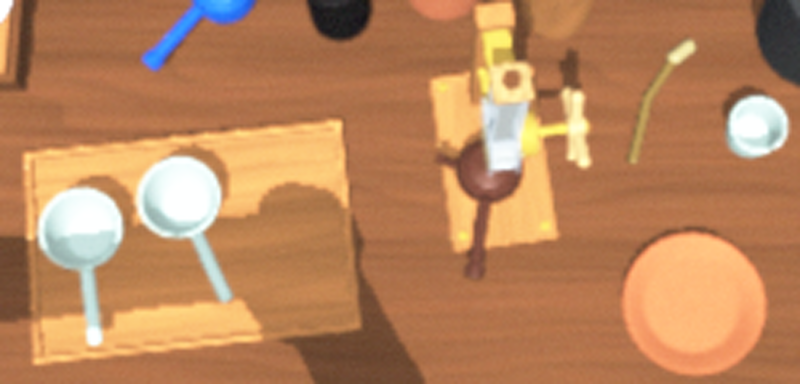

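View pics/sb.png

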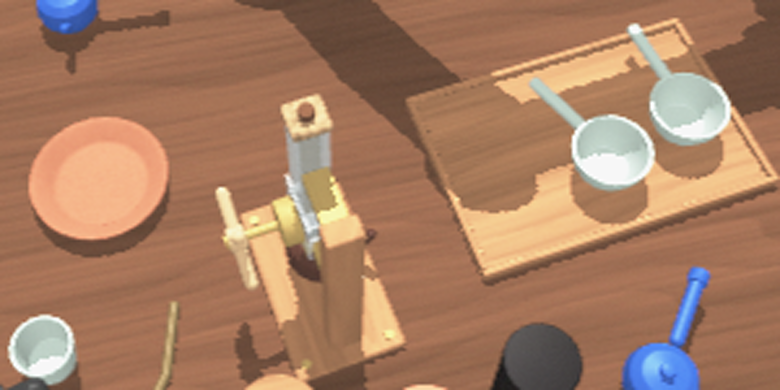

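```bash
cat > m.py <<'E'
from h import *
np.set_printoptions(precision=4,suppress=True)
def bowls(t,box=(185,165,300,245),pr=True):
    """bowl rim circle + handle direction from top view, upright on tray"""
    out=[]
    hsv=cv2.cvtColor(t['color'],cv2.COLOR_RGB2HSV).astype(int)
    m=((hsv[...,0]>70)&(hsv[...,0]<100)&(hsv[...,1]<70)|(hsv[...,1]<12))&(hsv[...,2]>130)
    k=np.zeros(m.shape,bool);k[box[1]:box[3],box[0]:box[2]]=1
    m=(m&k).astype(np.uint8)*255
    cs=[c[:,0] for c in cv2.findContours(m,cv2.RETR_EXTERNAL,cv2.CHAIN_APPROX_NONE)[0] if cv2.contourArea(c)>150]
    for c in cs:
        mm=np.zeros_like(m);cv2.drawContours(mm,[c[:,None]],-1,255,-1)
        dt=cv2.distanceTransform(mm,cv2.DIST_L2,5);y,x=np.unravel_index(dt.argmax(),dt.shape);r=dt.max()
        d=np.hypot(*(c-[x,y]).T); rim=c[d<r*1.18]
        ys,xs=np.nonzero(mm);h=np.c_[xs,ys][np.hypot(xs-x,ys-y)>r*1.3]
        P=cast(t,rim,.051); cx,cy,cr=circ(P)
        H=cast(t,h,.048)[:,:2]; hd=H.mean(0)-[cx,cy]; L=np.hypot(*(H-[cx,cy]).T).max()
        g=np.array([cx,cy])+.095*hd/np.hypot(*hd)
        out.append((cx,cy,np.arctan2(-hd[1],-hd[0])))
        if pr: print('bowl',np.array([cx,cy,cr]),'handle len',round(L,4),'yaw(own x)',round(out[-1][2],4),'grip',g)
    return out
E
python3 - <<'E'
from m import *
t=pickle.load(open('top0.pkl','rb'));s=pickle.load(open('scene0.pkl','rb'))
bowls(t)
def A(p): return np.array(p)/3.2+[185,130]
def B(p): return np.array(p)/2.6+[200,160]
print('plate top FL FR BL',cast(t,[A((455,252)),A((557,238)),A((431,78))],.01))
print('plate scene BL(355,292) FR',cast(s,[B((405,345)),B((243,212))],.01))
print('hub',cast(t,A((577,128)),.14),cast(s,B((236,236)),.14))
print('tube top',cast(t,A((511,79)),.326),cast(s,B((307,112)),.326))
m,c=blobs(t,(5,70,150),(20,255,255),300,(370,195,435,255)); 
for k in c: print('dish',circ(cast(t,k,.021)))
m,c=blobs(s,(3,70,150),(20,255,255),300,(205,200,270,255)); 
for k in c: print('dish s',circ(cast(s,k,.021)))
print('pot body',cast(t,A((489,170)),.045),'lid?',cast(t,A((489,170)),.071),'handle end',cast(t,A((475,272)),.05),'mid',cast(t,A((482,225)),.05),'spout',cast(t,A((441,157)),.06))
print('cup',cast(t,A((757,127)),.048),'twig',cast(t,[A((631,160)),A((648,95)),A((685,50))],.01))
print('blue pot',cast(t,[(409,297),(374,296)],.05))
E
```

```text
bowl [0.5531 0.3921 0.0427] handle len 0.1269 yaw(own x) 0.1811 grip [0.4596 0.375 ]
bowl [0.5888 0.2865 0.0431] handle len 0.1235 yaw(own x) 0.4579 grip [0.5036 0.2445]
plate top FL FR BL [[ 0.5369 -0.0166  0.01  ]
 [ 0.554  -0.1306  0.01  ]
 [ 0.7391  0.0125  0.01  ]]
plate scene BL(355,292) FR [[ 0.7444  0.0147  0.01  ]
 [ 0.5572 -0.1247  0.01  ]]
hub [[ 0.6454 -0.1396  0.14  ]] [[ 0.6461 -0.1357  0.14  ]]
tube top [[ 0.6378 -0.0607  0.326 ]] [[ 0.6349 -0.0573  0.326 ]]
dish (np.float64(0.4838495055200547), np.float64(-0.2801665655978859), np.float64(0.1254229683712079))
dish s (np.float64(0.4704148025555114), np.float64(-0.278096696117911), np.float64(0.1031481150197667))
pot body [[ 0.6229 -0.0529  0.045 ]] lid? [[ 0.6166 -0.0518  0.071 ]] handle end [[ 0.5083 -0.0379  0.05  ]] mid [[ 0.5601 -0.0452  0.05  ]] spout [[0.6333 0.0002 0.06  ]]
cup [[ 0.6744 -0.3494  0.048 ]] twig [[ 0.6448 -0.2151  0.01  ]
 [ 0.7216 -0.236   0.01  ]
 [ 0.776  -0.2798  0.01  ]]
blue pot [[ 0.2351 -0.2905  0.05  ]
 [ 0.2371 -0.1742  0.05  ]]
```

```bash
cat > go.py <<'E'
"""go.py x y z [yaw]: TCP target (tool down, tool x = own -x of object of that yaw). prints tilt fix + yaw rotation, then shift in the rotated tool frame (mm)"""
import sys
from h import *
from workcell import telemetry
def plan(x,y,z,yaw=None,s=None):
    s=s or telemetry.sense(); q=s['eef_rot']; r=R.from_quat([q[1],q[2],q[3],q[0]])
    X=r.as_matrix()[:,0]; cur=np.arctan2(-X[1],-X[0])
    yaw=cur if yaw is None else yaw
    c,sn=np.cos(yaw),np.sin(yaw)
    T=R.from_matrix(np.array([[-c,-sn,0],[-sn,c,0],[0,0,-1]]).T.T)
    M=np.column_stack([[-c,-sn,0],[-sn,c,0],[0,0,-1]]); T=R.from_matrix(M)
    rv=(r.inv()*T).as_rotvec(); d=M.T@(np.array([x,y,z])-s['eef_pos'])*1000
    print('yaw now %.3f rot'%cur,np.round(rv,3),'shift mm',np.round(d,1),'len %.0f'%np.hypot(*d[:2]))
if __name__=='__main__':
    a=[float(v) for v in sys.argv[1:]]; plan(*a)
E
python3 go.py 0.50 -0.042 0.2 -0.13; python3 - <<'E'
from m import *
t=pickle.load(open('top0.pkl','rb'));s=pickle.load(open('scene0.pkl','rb'))
for v,c in ((t,(402,224)),(s,(238,229))):
    hsv=cv2.cvtColor(v['color'],cv2.COLOR_RGB2HSV); im=cv2.cvtColor(v['color'],cv2.COLOR_RGB2LAB)
    d=np.abs(im.astype(int)-im[c[1],c[0]]); print(im[c[1],c[0]], [im[c[1],c[0]+k].tolist() for k in(18,24,30)])
    m=((im[...,1]>153)&(im[...,2]>150)&(im[...,0]>110)).astype(np.uint8); k=np.zeros_like(m);k[c[1]-35:c[1]+35,c[0]-35:c[0]+35]=1
    m=cv2.morphologyEx(m*k,cv2.MORPH_OPEN,np.ones((5,5)))
    for q in cv2.findContours(m,0,1)[0]:
        if cv2.contourArea(q)>500: print(cv2.boundingRect(q),circ(cast(v,cv2.convexHull(q)[:,0],.021)))
E
```

```text
yaw now -0.261 rot [-0.002  0.    -0.131] shift mm [-416.4 -620.8   13.7] len 747
[205 146 170] [[197, 152, 170], [133, 148, 159], [133, 147, 158]]
[199 147 160] [[197, 149, 159], [192, 151, 160], [139, 145, 152]]
```

```bash
python3 -m pendant '{"xyz":[[0,0,0],[-21,-31,0],[-21,-31,0],[-21,-31,0],[-21,-31,0],[-21,-31,0],[-21,-31,0],[-21,-31,0],[-21,-31,0],[-21,-31,0],[-21,-31,0],[-21,-31,0],[-21,-31,0],[-21,-31,0],[-21,-31,0],[-21,-31,0],[-21,-31,0],[-21,-31,0],[-21,-31,0],[-20,-31,0]],"rot":[[0,0,-0.131],[0,0,0],[0,0,0],[0,0,0],[0,0,0],[0,0,0],[0,0,0],[0,0,0],[0,0,0],[0,0,0],[0,0,0],[0,0,0],[0,0,0],[0,0,0],[0,0,0],[0,0,0],[0,0,0],[0,0,0],[0,0,0],[0,0,0]],"grip":[1,1,1,1,1,1,1,1,1,1,1,1,1,1,1,1,1,1,1,1]}'
python3 go.py 0.50 -0.042 0.2 -0.13; python3 - <<'E'
from m import *
t=pickle.load(open('top0.pkl','rb'));s=pickle.load(open('scene0.pkl','rb'))
for v,c in ((t,(402,224)),(s,(238,229))):
    im=cv2.cvtColor(v['color'],cv2.COLOR_RGB2LAB)
    m=(im[...,0]>155).astype(np.uint8); k=np.zeros_like(m);k[c[1]-35:c[1]+35,c[0]-35:c[0]+35]=1
    m=cv2.morphologyEx(m*k,cv2.MORPH_OPEN,np.ones((5,5)))
    for q in cv2.findContours(m,0,1)[0]:
        if cv2.contourArea(q)>500: print(cv2.boundingRect(q),circ(cast(v,cv2.convexHull(q)[:,0],.021)))
from workcell import telemetry
st=telemetry.sense(); v=snap('wrist','w0'); v['st']=st; pickle.dump(v,open('w0.pkl','wb')); print(v['mount'],v['intrinsics'][0])
v=snap('top'); bowls(v)
E
```

```text
time_s: 2.1
eef_pos: [0.4863, -0.009, 0.2145]
eef_rot: [-0.0, 0.065, 0.998, 0.0]
wrist_force: [1.1, 1.1, 0.3]
finger_gap: 0.092
grasp_force: 0.0
yaw now -0.130 rot [ 0. -0.  0.] shift mm [-17.8 -31.   14.5] len 36
(380, 203, 45, 44) (np.float64(0.48203228695555106), np.float64(-0.2784413041758793), np.float64(0.07888330523754228))
(211, 205, 54, 47) (np.float64(0.4811216963984793), np.float64(-0.27776901394429254), np.float64(0.07812324803185157))
[[ 0.0007 -0.959  -0.2834  0.0804]
 [ 1.      0.0008 -0.0001  0.0007]
 [ 0.0003 -0.2834  0.959  -0.169 ]
 [ 0.      0.      0.      1.    ]] [295.8087   0.     320.5418]
bowl [0.5518 0.392  0.0434] handle len 0.1256 yaw(own x) 0.1813 grip [0.4583 0.3749]
bowl [0.5886 0.2865 0.043 ] handle len 0.1248 yaw(own x) 0.4585 grip [0.5034 0.2445]
```

View pics/w0.png

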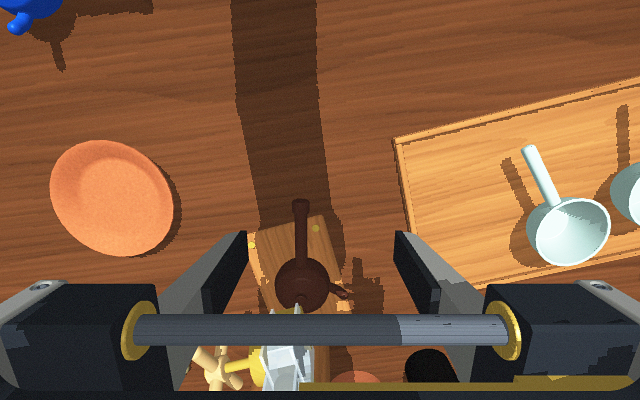

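The wrist view, with up in the image toward the robot, shows the teapot handle running from its end (300,203) to the body at (301,260). The body is centred near (301,284) and the spout points to (345,296). Dish and bowls are clear.

```bash
cat >> h.py <<'E'
def wcast(v,px,z):
    st=v['st'];q=st['eef_rot'];Rt=R.from_quat([q[1],q[2],q[3],q[0]]).as_matrix();M=np.array(v['mount'])
    px=np.atleast_2d(px).astype(float); d=np.c_[px,np.ones(len(px))]@np.linalg.inv(v['intrinsics']).T
    d=d@M[:3,:3].T@Rt.T; o=Rt@M[:3,3]+st['eef_pos']
    return o+d*((z-o[2])/d[:,2])[:,None]
E
python3 - <<'E'
from m import *
v=pickle.load(open('w0.pkl','rb'))
print(wcast(v,[(300,200),(301,212),(301,240),(301,284)],.05))
print('dish c',wcast(v,[(112,198)],.02),'bowl',wcast(v,[(568,229)],.051))
print('knob hub/front',wcast(v,[(222,373)],.14))
E
```

```text
[[ 0.5019 -0.0347  0.05  ]
 [ 0.5168 -0.0357  0.05  ]
 [ 0.5526 -0.0411  0.05  ]
 [ 0.6133 -0.0501  0.05  ]]
dish c [[ 0.4769 -0.2762  0.02  ]] bowl [[0.5794 0.2809 0.051 ]]
knob hub/front [[ 0.6511 -0.1328  0.14  ]]
```

```bash
python3 go.py 0.539 -0.0405 0.032 -0.13
```

```text
yaw now -0.137 rot [-0.002  0.001 -0.007] shift mm [-54.9 -21.1 182.6] len 59
```

```bash
python3 -m pendant '{"xyz":[[-27,-11,0],[-27,-11,0],[0,0,35],[0,0,35],[0,0,35],[0,0,35],[0,0,25],[0,0,18],[0,0,0],[0,0,0],[0,0,0],[0,0,0],[0,0,0],[0,0,0],[0,0,0],[0,0,0]],"rot":[[0,0,0],[0,0,0],[0,0,0],[0,0,0],[0,0,0],[0,0,0],[0,0,0],[0,0,0],[0,0,0],[0,0,0],[0,0,0],[0,0,0],[0,0,0],[0,0,0],[0,0,0],[0,0,0]],"grip":[1,1,1,1,1,1,1,1,1,1,0,0,0,0,0,0]}' 30; python3 -m pendant '{"xyz":[[0,0,0],[0,0,0],[0,0,-4],[0,0,-4],[0,0,-4],[0,0,0]],"rot":[[0,0,0],[0,0,0],[0,0,0],[0,0,0],[0,0,0],[0,0,0]],"grip":[0,0,0,0,0,0]}' 35; python3 -c "
from h import *
from workcell import telemetry
st=telemetry.sense(); v=snap('wrist','w1'); v['st']=st; pickle.dump(v,open('w1.pkl','wb')); print(st['eef_pos'],st['finger_gap'],st['grasp_force'],st['torque'])"
```

```text
time_s: 3.8
eef_pos: [0.5368, -0.0363, 0.0317]
eef_rot: [0.0, 0.065, 0.998, 0.0]
wrist_force: [0.2, 0.3, -0.1]
finger_gap: 0.0462
grasp_force: 0.0
time_s: 4.4
eef_pos: [0.5367, -0.0363, 0.044]
eef_rot: [0.0, 0.065, 0.998, 0.0]
wrist_force: [-0.1, -0.7, -2.5]
finger_gap: 0.0146
grasp_force: 34.9
[ 0.53670035 -0.03628267  0.04400232] 0.014635585160215413 34.93136823177338 [0.07842158 0.17693311 0.02753298]
```

View pics/w1.png

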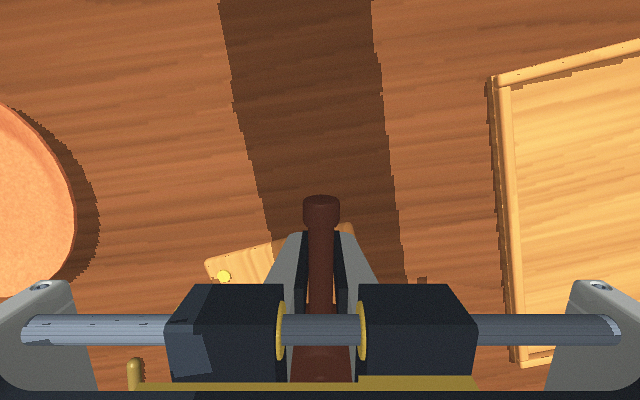

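The teapot handle is gripped, with its round end at (321,200). The dish is to the left and the tray to the right.

```bash
python3 - <<'E'
from m import *
from go import plan
v=pickle.load(open('w1.pkl','rb'))
e=wcast(v,[(321,197)],.07)[0]; t=v['st']['eef_pos']; D=.124-np.hypot(*(e-t)[:2]); print(e,D)
D=float(np.clip(D,.078,.098));yaw=-.13
plan(.481-D*np.cos(yaw),-.278-D*np.sin(yaw),.08,yaw)
E
```

```text
[ 0.4977 -0.0303  0.07  ] 0.0845293868988826
yaw now -0.130 rot [ 0. -0.  0.] shift mm [ 108.3 -246.9  -36.2] len 270
```

```bash
python3 -m pendant '{"xyz":[[10,0,0],[20,0,0],[20,0,0],[20,0,0],[20,0,-6],[18,0,-15],[0,-10,-15],[0,-20,0],[0,-20,0],[0,-20,0],[0,-20,0],[0,-20,0],[0,-20,0],[0,-20,0],[0,-20,0],[0,-20,0],[0,-20,0],[0,-20,0],[0,-17,0],[0,0,0]],"rot":[[0,0,0],[0,0,0],[0,0,0],[0,0,0],[0,0,0],[0,0,0],[0,0,0],[0,0,0],[0,0,0],[0,0,0],[0,0,0],[0,0,0],[0,0,0],[0,0,0],[0,0,0],[0,0,0],[0,0,0],[0,0,0],[0,0,0],[0,0,0]],"grip":[0,0,0,0,0,0,0,0,0,0,0,0,0,0,0,0,0,0,0,0]}' 35; python3 -c "
from h import *
for n in ['top','scene']:
    v=snap(n); c=(402,224) if n=='top' else (240,220)
    i=cv2.resize(v['color'][c[1]-50:c[1]+50,c[0]-55:c[0]+55],None,fx=3.6,fy=3.6,interpolation=2); globals()[n]=i
cv2.imwrite('pics/p2.png',np.hstack([top,scene])[:,:,::-1])
from go import plan
plan(.481-.0845*np.cos(-.13),-.278-.0845*np.sin(-.13),.0275,-.13)"
```

```text
time_s: 6.45
eef_pos: [0.3964, -0.2691, 0.0795]
eef_rot: [-0.0, 0.067, 0.998, -0.001]
wrist_force: [-0.9, -0.3, -2.7]
finger_gap: 0.0145
grasp_force: 34.9
yaw now -0.130 rot [ 0.001 -0.001 -0.   ] shift mm [-0.5 -0.5 51.7] len 1
```

View pics/p2.png

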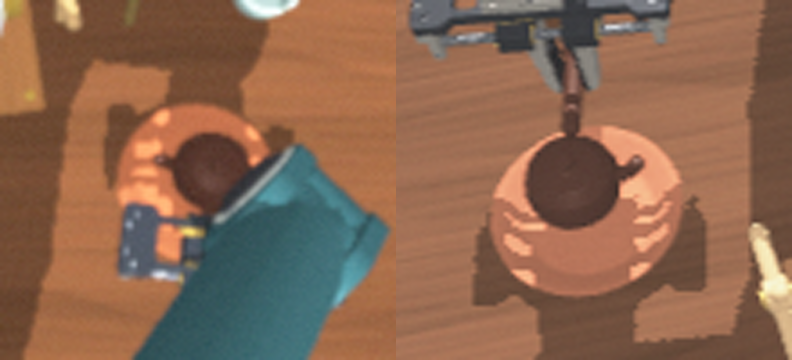

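The teapot hangs upright over the dish. I'll lower it and release.

```bash
python3 -c "
from h import *
s=pickle.load(open('scene0.pkl','rb')); print(cast(s,[(233.9,220.6)],.088))"
python3 -m pendant '{"xyz":[[0,0,12],[0,0,12],[0,0,10],[0,0,7],[0,0,5],[0,0,3],[0,0,2],[0,0,0],[0,0,0]],"rot":[[0,0,0],[0,0,0],[0,0,0],[0,0,0],[0,0,0],[0,0,0],[0,0,0],[0,0,0],[0,0,0]],"grip":[0,0,0,0,0,0,0,0,0]}' 35
```

```text
[[ 0.49694979 -0.27612617  0.088     ]]
time_s: 7.45
eef_pos: [0.3963, -0.2672, 0.0287]
eef_rot: [-0.001, 0.065, 0.998, 0.001]
wrist_force: [-4.2, 1.6, 6.1]
finger_gap: 0.0145
grasp_force: 35.0
```

```bash
python3 -c "
from h import *
for n in ['top','scene']:
    v=snap(n); c=(402,224) if n=='top' else (240,220)
    pickle.dump(v,open(n+'3.pkl','wb'))
    i=cv2.resize(v['color'][c[1]-50:c[1]+50,c[0]-55:c[0]+55],None,fx=3.6,fy=3.6,interpolation=2); globals()[n]=i
cv2.imwrite('pics/p3.png',np.hstack([top,scene])[:,:,::-1])
s=pickle.load(open('scene3.pkl','rb'))
from h import proj
a=np.linspace(0,2*np.pi,9)
print((proj(s,[[.481,-.278,.066]])-[185,170])*3.6+[396,0],(proj(s,[[.481,-.278,.035]])-[185,170])*3.6+[396,0])"
```

```text
[[573.49549069 178.78267273]] [[581.26975341 197.39197988]]
```

View pics/p3.png

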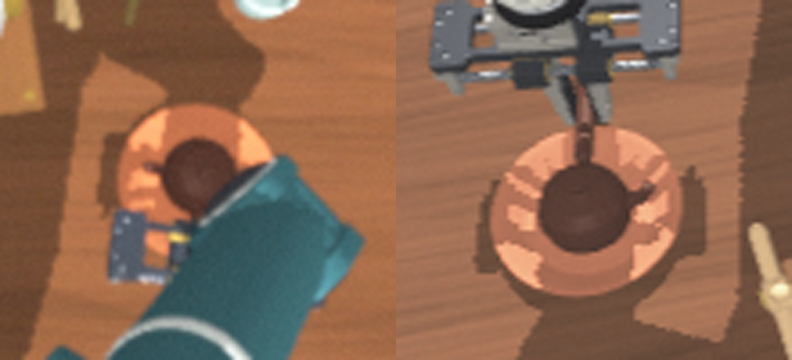

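The pot sits about 9 mm too far from the robot. I'll lift it slightly, shift it back, lower and release.

```bash
python3 -m pendant '{"xyz":[[0,0,-4],[0,0,-2],[5,0,0],[4,0,0],[0,0,2],[0,0,2],[0,0,1],[0,0,1],[0,0,1],[0,0,0],[0,0,0],[0,0,0]],"rot":[[0,0,0],[0,0,0],[0,0,0],[0,0,0],[0,0,0],[0,0,0],[0,0,0],[0,0,0],[0,0,0],[0,0,0],[0,0,0],[0,0,0]],"grip":[0,0,0,0,0,0,0,0,0,0,0.02,0.04]}' 8
python3 -m pendant '{"xyz":[[0,0,0],[0,0,0],[0,0,0],[0,0,0],[0,0,0],[0,0,0],[0,0,-10],[0,0,-30],[0,0,-40],[0,0,-40],[0,0,-40],[0,0,0]],"rot":[[0,0,0],[0,0,0],[0,0,0],[0,0,0],[0,0,0],[0,0,0],[0,0,0],[0,0,0],[0,0,0],[0,0,0],[0,0,0],[0,0,0]],"grip":[0.3,0.5,0.7,0.8,0.8,0.8,0.8,0.8,0.8,0.8,0.8,0.8]}'
python3 -c "
from h import *
for n in ['top','scene']:
    v=snap(n); c=(402,224) if n=='top' else (240,220)
    pickle.dump(v,open(n+'3.pkl','wb'))
    i=cv2.resize(v['color'][c[1]-50:c[1]+50,c[0]-55:c[0]+55],None,fx=3.6,fy=3.6,interpolation=2); globals()[n]=i
cv2.imwrite('pics/p4.png',np.hstack([top,scene])[:,:,::-1])
from m import bowls
bowls(pickle.load(open('top3.pkl','rb')))
"
```

```text
time_s: 8.75
eef_pos: [0.389, -0.2661, 0.0275]
eef_rot: [0.0, 0.065, 0.998, -0.0]
wrist_force: [-1.6, 0.6, 2.1]
finger_gap: 0.0144
grasp_force: 8.0
time_s: 9.95
eef_pos: [0.3915, -0.2681, 0.193]
eef_rot: [0.005, 0.065, 0.998, -0.001]
wrist_force: [0.2, -1.3, 0.1]
finger_gap: 0.0737
grasp_force: 0.0
bowl [0.5519 0.3918 0.0434] handle len 0.1257 yaw(own x) 0.1786 grip [0.4584 0.3749]
bowl [0.5889 0.2866 0.043 ] handle len 0.1251 yaw(own x) 0.4578 grip [0.5036 0.2446]
```

View pics/p4.png

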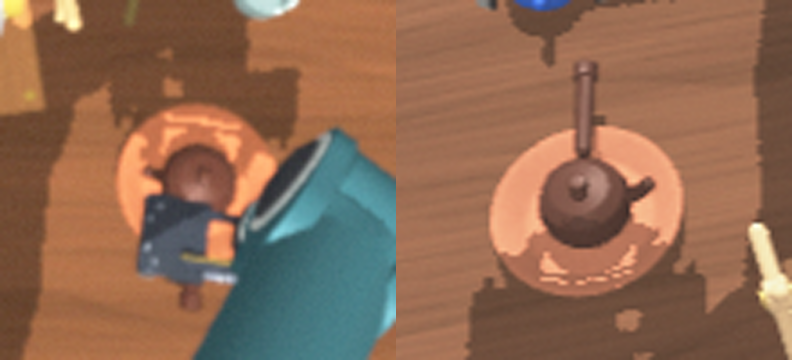

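The teapot stands upright in its dish, body at (585,205) in the right-hand crop, with the handle toward the robot. Next is the nearer bowl.

```bash
python3 go.py 0.5035 0.2445 0.15 0.458; python3 -c "
from workcell import telemetry; print(telemetry.sense()['joint_positions'])"
```

```text
yaw now -0.130 rot [-0.001  0.003 -0.588] shift mm [-328.4  407.5   38.7] len 523
[ 0.0687689   0.20183144  0.52311144  2.0815731  -0.1312225   0.88631266
  2.1071749 ]
```

```bash
python3 -m pendant '{"xyz":[[0,0,0],[0,0,0],[0,0,0],[0,0,0],[-22,27,2],[-22,27,3],[-22,27,3],[-22,27,3],[-22,27,3],[-22,27,3],[-22,27,3],[-22,27,3],[-22,27,3],[-22,27,3],[-22,27,3],[-22,27,3],[-22,27,3],[-22,28,2],[-20,28,0],[0,0,0]],"rot":[[0,0,-0.147],[0,0,-0.147],[0,0,-0.147],[0,0,-0.147],[0,0,0],[0,0,0],[0,0,0],[0,0,0],[0,0,0],[0,0,0],[0,0,0],[0,0,0],[0,0,0],[0,0,0],[0,0,0],[0,0,0],[0,0,0],[0,0,0],[0,0,0],[0,0,0]],"grip":[0.8,0.8,0.8,0.8,0.8,0.8,0.8,0.8,0.8,0.8,0.8,0.8,0.8,0.8,0.8,0.8,0.8,0.8,0.8,0.8]}'
python3 - <<'E'
from m import *
from go import plan
from workcell import telemetry
print(telemetry.sense()['joint_positions'])
st=telemetry.sense(); v=snap('wrist','w5'); v['st']=st; pickle.dump(v,open('w5.pkl','wb'))
s=snap('scene'); pickle.dump(s,open('s5.pkl','wb'))
plan(.5035,.2445,.0235,.458)
# handle segment in wrist view: light greenish pixels with known plane
hsv=cv2.cvtColor(v['color'],cv2.COLOR_RGB2HSV).astype(int)
m=((hsv[...,0]>65)&(hsv[...,0]<105)&(hsv[...,1]>8)&(hsv[...,1]<80)&(hsv[...,2]>120)).astype(np.uint8)
n,l,st_,c=cv2.connectedComponentsWithStats(m); print([(st_[i].tolist()) for i in range(1,n) if st_[i,4]>300])
E
```

```text
time_s: 12.05
eef_pos: [0.5014, 0.2488, 0.1456]
eef_rot: [-0.001, -0.23, 0.973, 0.001]
wrist_force: [-0.2, -0.3, -0.6]
finger_gap: 0.0734
grasp_force: 0.0
[-0.6059  0.3986  0.108   1.892  -0.0582  0.8557  1.5674]
yaw now 0.460 rot [-0.    -0.004  0.002] shift mm [ -2.   -0.2 122.3] len 2
[[274, 166, 86, 148, 5811], [424, 186, 52, 104, 1522], [380, 283, 20, 31, 366]]
```

View pics/w5.png

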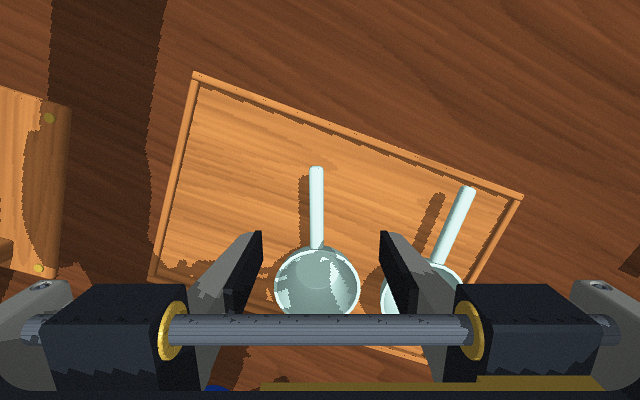

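The wrist view shows the bowl handle straight between the fingers, from its end at (316,166) to the rim at (317,248).

```bash
python3 - <<'E'
from m import *
from go import plan
v=pickle.load(open('w5.pkl','rb')); e=wcast(v,[(316,166),(317,244)],.046); u=np.array([np.cos(.458),np.sin(.458)])
print(e, 'centre',e[0,:2]+.126*u,'grip',e[0,:2]+.031*u)
E
python3 -m pendant '{"xyz":[[-2,0,20],[0,0,25],[0,0,25],[0,0,25],[0,0,17],[0,0,10],[0,0,0],[0,0,0],[0,0,0],[0,0,0],[0,0,0],[0,0,0],[0,0,0],[0,0,0],[0,0,0]],"rot":[[0,0,0],[0,0,0],[0,0,0],[0,0,0],[0,0,0],[0,0,0],[0,0,0],[0,0,0],[0,0,0],[0,0,0],[0,0,0],[0,0,0],[0,0,0],[0,0,0],[0,0,0]],"grip":[0.8,0.8,0.8,0.8,0.8,0.8,0.8,0,0,0,0,0,0,0,0]}' 35
```

```text
[[0.4736 0.2312 0.046 ]
 [0.5429 0.2668 0.046 ]] centre [0.5866 0.2869] grip [0.5014 0.2449]
time_s: 13.65
eef_pos: [0.5046, 0.245, 0.0256]
eef_rot: [0.0, -0.227, 0.974, 0.0]
wrist_force: [1.0, -0.9, -0.7]
finger_gap: 0.0134
grasp_force: 35.0
```

```bash
python3 -m pendant '{"xyz":[[0,0,-6],[0,0,-10],[0,0,-15],[0,0,-15],[0,0,-15],[0,0,-14],[0,0,0],[0,0,0],[0,0,0],[0,0,0]],"rot":[[0,0,0],[0,0,0],[0,0,0],[0,0,0],[0,0,0],[0,0,0],[0,0,0.108],[0,0,0.108],[0,0,0.109],[0,0,0]],"grip":[0,0,0,0,0,0,0,0,0,0]}' 35; python3 go.py .42 -.09 .1 .135
```

```text
time_s: 14.65
eef_pos: [0.5048, 0.245, 0.1015]
eef_rot: [0.0, -0.066, 0.998, 0.0]
wrist_force: [-0.5, 0.4, -3.0]
finger_gap: 0.0139
grasp_force: 35.0
yaw now 0.133 rot [ 0.     0.001 -0.002] shift mm [ 129.1 -320.5    1.5] len 346
```

```bash
python3 -m pendant '{"xyz":[[5,-13,0],[8,-20,0],[8,-20,0],[8,-20,0],[8,-20,0],[8,-20,0],[8,-20,0],[8,-20,0],[8,-20,0],[8,-20,0],[8,-20,0],[8,-20,0],[8,-20,0],[8,-20,0],[8,-20,0],[8,-20,0],[4,-10,0],[0,0,0]],"rot":[[0,0,0],[0,0,0],[0,0,0],[0,0,0],[0,0,0],[0,0,0],[0,0,0],[0,0,0],[0,0,0],[0,0,0],[0,0,0],[0,0,0],[0,0,0],[0,0,0],[0,0,0],[0,0,0],[0,0,0],[0,0,0]],"grip":[0,0,0,0,0,0,0,0,0,0,0,0,0,0,0,0,0,0]}' 35; python3 go.py .42 -.09 .037 .135;python3 go.py .5427 -.0736 .037 .135; python3 - <<'E'
from m import *
v=snap('scene','s6'); t=snap('top'); 
hsv=cv2.cvtColor(t['color'],cv2.COLOR_RGB2HSV)
a=cv2.resize(v['color'][150:300,220:370],None,fx=3.6,fy=3.6,interpolation=2)
b=cv2.resize(t['color'][140:250,290:400],None,fx=2.4,fy=4.9,interpolation=2)
cv2.imwrite('pics/s6.png',np.hstack([a,cv2.resize(b,(250,540))])[:,:,::-1])
E
```

```text
time_s: 16.45
eef_pos: [0.419, -0.094, 0.1008]
eef_rot: [0.0, -0.065, 0.998, -0.0]
wrist_force: [-0.6, -1.0, -3.3]
finger_gap: 0.0137
grasp_force: 35.0
yaw now 0.131 rot [-0.     0.    -0.004] shift mm [-1.6  3.8 63.8] len 4
yaw now 0.131 rot [-0.     0.    -0.004] shift mm [-125.3    3.6   63.8] len 125
```

View pics/s6.png

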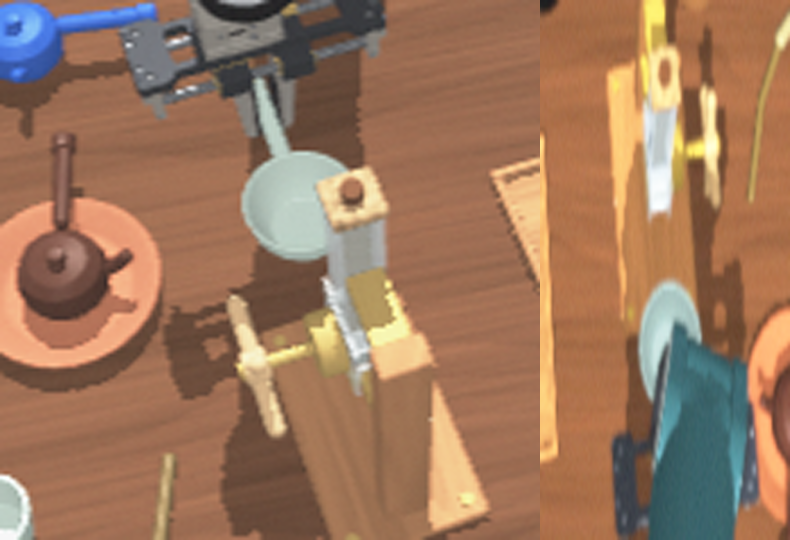

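The bowl is held level in front of the outlet. The knob hub is at (253,362) in the left crop, with its front arm end at (235,300).

```bash
python3 -m pendant '{"xyz":[[0,4,10],[0,0,18],[0,0,18],[0,0,17],[-10,0,0],[-15,0,0],[-20,0,0],[-20,0,0],[-20,0,0],[-20,0,0],[-14,0,0],[-6,0,0],[0,0,0],[0,0,3],[0,0,2],[0,0,2],[0,0,0],[0,0,0]],"rot":[[0,0,0],[0,0,0],[0,0,0],[0,0,0],[0,0,0],[0,0,0],[0,0,0],[0,0,0],[0,0,0],[0,0,0],[0,0,0],[0,0,0],[0,0,0],[0,0,0],[0,0,0],[0,0,0],[0,0,0],[0,0,0]],"grip":[0,0,0,0,0,0,0,0,0,0,0,0,0,0,0,0,0,0]}' 35; python3 - <<'E'
from m import *
v=pickle.load(open('scene0.pkl','rb')); print('arm end',cast(v,[(285.3,233.3)],.162))
E
```

```text
time_s: 18.35
eef_pos: [0.5428, -0.072, 0.0307]
eef_rot: [-0.0, -0.066, 0.998, 0.0]
wrist_force: [-0.3, -0.2, -0.2]
finger_gap: 0.0137
grasp_force: 35.0
arm end [[ 0.6059 -0.1412  0.162 ]]
```

```bash
python3 -m pendant '{"xyz":[[0,0,0],[0,0,0],[0,0,0],[0,0,0],[0,0,-20],[5,0,-40],[10,0,-40],[10,0,-40],[10,0,-30],[0,0,0],[0,0,0],[0,0,0],[0,0,0],[0,0,0],[0,0,0],[0,0,0],[0,0,0],[0,0,0],[0,0,0],[0,0,0]],"rot":[[0,0,0],[0,0,0],[0,0,0],[0,0,0],[0,0,0],[0,0,0],[0,0,0],[0,0,0],[0,0,0],[0,0,-0.143],[0,0,-0.143],[0,0,-0.143],[0,0,-0.143],[0,0,-0.143],[0,0,-0.143],[0,0,-0.143],[0,0,-0.143],[0,0,-0.143],[0,0,-0.143],[0,0,-0.143]],"grip":[0.1,0.2,0.35,0.35,0.35,0.35,0.35,0.35,0.35,0,0,0,0,0,0,0,0,0,0,0]}' 30; python3 go.py .5885 -.1461 .19 1.706; python3 - <<'E'
from m import *
v=snap('scene'); a=cv2.resize(v['color'][150:300,220:370],None,fx=3.6,fy=3.6,interpolation=2)
t=snap('top'); b=cv2.resize(t['color'][140:250,290:360],None,fx=3.6,fy=4.9,interpolation=2)[:540]
cv2.imwrite('pics/s7.png',np.hstack([a,cv2.resize(b,(250,540))])[:,:,::-1]); bowls(t)
E
```

```text
time_s: 20.35
eef_pos: [0.503, -0.076, 0.1904]
eef_rot: [-0.013, -0.687, 0.726, 0.007]
wrist_force: [0.2, 0.2, -1.7]
finger_gap: 0.0006
grasp_force: 0.0
yaw now 1.515 rot [ 0.029 -0.006 -0.191] shift mm [ 81.  -75.2   0.4] len 111
bowl [0.552  0.3917 0.0434] handle len 0.1258 yaw(own x) 0.1764 grip [0.4585 0.3751]
```

View pics/s7.png

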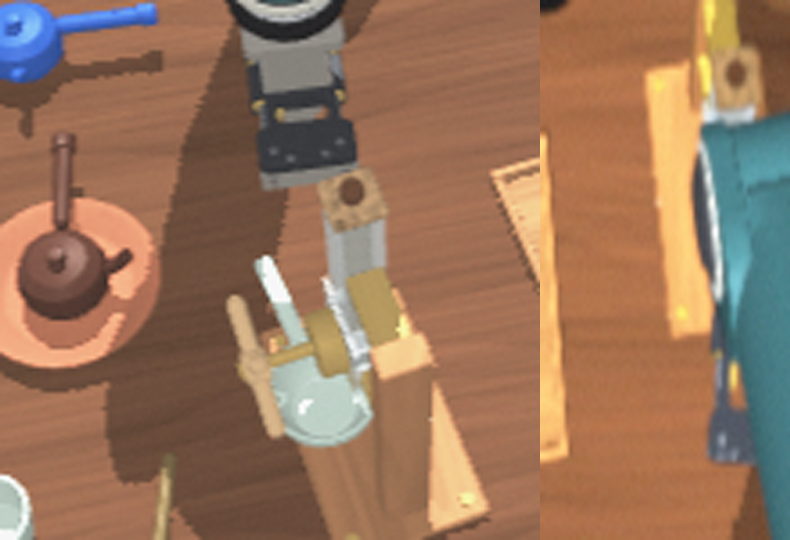

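The bowl stands upright under the outlet, rim near (322,400) in the left crop. The gripper is shut in front and has not finished turning.

```bash
python3 -c "
from m import *
v=pickle.load(open('scene0.pkl','rb')); print(cast(v,[(309.4,261)],.055), (proj(v,[.6355,-.061,.055])-[220,150])*3.6)"; python3 -m pendant '{"xyz":[[0,0,0],[0,0,0],[0,0,0]],"rot":[[0.014,-0.003,-0.096],[0.014,-0.003,-0.096],[0,0,0]],"grip":[0,0,0]}'; python3 go.py .5885 -.1461 .19 1.706
```

```text
[[ 0.6465 -0.0922  0.055 ]] [[359.5503 378.2687]]
time_s: 20.75
eef_pos: [0.5023, -0.0764, 0.1886]
eef_rot: [0.0, 0.752, -0.659, -0.003]
wrist_force: [-0.5, -0.3, -0.7]
finger_gap: 0.0004
grasp_force: 0.0
yaw now 1.701 rot [ 0.004  0.004 -0.005] shift mm [ 80.7 -76.   -1.4] len 111
```

```bash
python3 - <<'E'
from m import *
from workcell import telemetry
v=snap('scene'); pickle.dump(v,open('s8.pkl','wb'))
print('exp handle end',proj(v,[[.5106,-.078,.052]]),'exp centre',proj(v,[[.6355,-.061,.055]]),'exp left rim',proj(v,[[.6355,-.106,.055]]),'near rim',proj(v,[[.6805,-.061,.055]]))
hsv=cv2.cvtColor(v['color'],cv2.COLOR_RGB2HSV).astype(int)
m=((hsv[...,0]>60)&(hsv[...,0]<110)&(hsv[...,1]>8)&(hsv[...,1]<80)&(hsv[...,2]>110)).astype(np.uint8)
m[:215]=0;m[290:]=0;m[:,:280]=0;m[:,335:]=0
n,l,s,c=cv2.connectedComponentsWithStats(m); print([(s[i].tolist()) for i in range(1,n) if s[i,4]>20])
i=1+s[1:,4].argmax(); ys,xs=np.nonzero(l==i)
for y in range(ys.min(),ys.max()+1,4): print(y,xs[ys==y].min(),xs[ys==y].max(),end=' | ')
E
```

```text
exp handle end [[305.533  217.7508]] exp centre [[319.8751 255.0746]] exp left rim [[303.655  258.3332]] near rim [[323.224 270.222]]
[[295, 232, 10, 14, 51], [296, 249, 27, 25, 405]]
249 306 306 | 253 297 307 | 257 297 316 | 261 298 320 | 265 299 322 | 269 300 319 | 273 307 312 |
```

The bowl has been knocked sideways by about 25–30 mm since release. I'll turn back and regrasp it.

```bash
python3 -c "
from m import *
v=pickle.load(open('s8.pkl','rb')); print(cast(v,[(293.6,222)],.052),cast(v,[(311.5,258)],.055))"; python3 -m pendant '{"xyz":[[0,0,0],[0,0,0],[0,0,0],[0,0,0],[0,0,0],[0,0,0],[0,0,0],[0,0,0],[0,0,0],[0,0,0],[0,0,0],[0,0,0],[0,0,0],[0,0,0],[0,0,0]],"rot":[[0,0,0.112],[0,0,0.112],[0,0,0.112],[0,0,0.112],[0,0,0.112],[0,0,0.112],[0,0,0.112],[0,0,0.112],[0,0,0.112],[0,0,0.112],[0,0,0.112],[0,0,0.112],[0,0,0.112],[0,0,0.112],[0,0,0]],"grip":[0.6,0.6,0.6,0.6,0.6,0.6,0.6,0.6,0.6,0.6,0.6,0.6,0.6,0.6,0.6]}'; python3 - <<'E'
from m import *
from workcell import telemetry
st=telemetry.sense(); v=snap('wrist','w9'); v['st']=st; pickle.dump(v,open('w9.pkl','wb'))
t=snap('top');pickle.dump(t,open('t9.pkl','wb'))
hsv=cv2.cvtColor(v['color'],cv2.COLOR_RGB2HSV).astype(int)
m=((hsv[...,0]>65)&(hsv[...,0]<110)&(hsv[...,1]>8)&(hsv[...,1]<80)&(hsv[...,2]>110)).astype(np.uint8)
n,l,s,c=cv2.connectedComponentsWithStats(m)
for i in range(1,n):
    if s[i,4]>150:
        print(s[i].tolist()); ys,xs=np.nonzero(l==i); print([(y,xs[ys==y].min(),xs[ys==y].max()) for y in range(ys.min(),ys.max()+1,9)])
E
python3 go.py .54 -.1 .19 .135
```

```text
[[ 0.517 -0.114  0.052]] [[ 0.6391 -0.085   0.055 ]]
time_s: 22.3
eef_pos: [0.5034, -0.0765, 0.1906]
eef_rot: [-0.001, -0.066, 0.998, -0.001]
wrist_force: [-0.3, -0.2, -0.4]
finger_gap: 0.0553
grasp_force: 0.0
[263, 190, 69, 124, 2747]
[(190, np.int64(280), np.int64(287)), (199, np.int64(277), np.int64(289)), (208, np.int64(278), np.int64(290)), (217, np.int64(280), np.int64(291)), (226, np.int64(281), np.int64(292)), (235, np.int64(282), np.int64(293)), (244, np.int64(283), np.int64(294)), (253, np.int64(285), np.int64(295)), (262, np.int64(277), np.int64(314)), (271, np.int64(274), np.int64(323)), (280, np.int64(272), np.int64(327)), (289, np.int64(269), np.int64(330)), (298, np.int64(266), np.int64(330)), (307, np.int64(264), np.int64(304))]
[60, 260, 66, 54, 2044]
[(260, np.int64(102), np.int64(105)), (269, np.int64(79), np.int64(121)), (278, np.int64(65), np.int64(125)), (287, np.int64(70), np.int64(121)), (296, np.int64(73), np.int64(111)), (305, np.int64(75), np.int64(101))]
[211, 317, 226, 65, 6132]
[(317, np.int64(299), np.int64(299)), (326, np.int64(212), np.int64(435)), (335, np.int64(218), np.int64(435)), (344, np.int64(219), np.int64(432)), (353, np.int64(304), np.int64(334)), (362, np.int64(304), np.int64(334)), (371, np.int64(301), np.int64(338)), (380, np.int64(301), np.int64(338))]
[558, 319, 60, 26, 1100]
[(319, np.int64(558), np.int64(609)), (328, np.int64(564), np.int64(616)), (337, np.int64(564), np.int64(617))]
yaw now 0.137 rot [-0.001 -0.002  0.002] shift mm [-33.2 -28.5   0.3] len 44
```

```bash
python3 - <<'E'
from m import *
from go import plan
v=pickle.load(open('w9.pkl','rb'))
e=wcast(v,[(283.3,190),(283,199),(286.5,226),(290,253)],.051); print(e)
p=np.polyfit(e[1:,0],e[1:,1],1)[0]; yaw=np.arctan(p); u=np.array([np.cos(yaw),np.sin(yaw)]); e0=e[0,:2]+[.002,0]
print('yaw',yaw,'centre',e0+.126*u); g=e0+.031*u; print(g); plan(g[0],g[1],.19,yaw); plan(g[0],g[1],.0297,yaw)
# check bowl at rim in scene
s=pickle.load(open('s8.pkl','rb')); print(proj(s,[*(e0+.126*u),.055]))
E
```

```text
[[ 0.5088 -0.1159  0.051 ]
 [ 0.5189 -0.1152  0.051 ]
 [ 0.5497 -0.1083  0.051 ]
 [ 0.5822 -0.101   0.051 ]]
yaw 0.22153479995591396 centre [ 0.6337 -0.0882]
[ 0.541  -0.1091]
yaw now 0.137 rot [-0.001 -0.002 -0.085] shift mm [-29.6 -40.4   0.3] len 50
yaw now 0.137 rot [-0.001 -0.002 -0.085] shift mm [-29.6 -40.4 160.6] len 50
[[309.9601 256.4415]]
```

```bash
python3 -m pendant '{"xyz":[[0,0,0],[-9,-20,20],[-9,-20,25],[0,0,30],[0,0,30],[0,0,25],[0,0,18],[0,0,12],[0,0,0],[0,0,0],[0,0,0],[0,0,0],[0,0,0],[0,0,0],[0,0,0],[0,0,0]],"rot":[[0,0,-0.085],[0,0,0],[0,0,0],[0,0,0],[0,0,0],[0,0,0],[0,0,0],[0,0,0],[0,0,0],[0,0,0],[0,0,0],[0,0,0],[0,0,0],[0,0,0],[0,0,0],[0,0,0]],"grip":[0.6,0.6,0.6,0.6,0.6,0.6,0.6,0.6,0.6,0,0,0,0,0,0,0]}' 35; python3 -m pendant '{"xyz":[[0,0,-3],[0,0,-4],[0,0,0]],"rot":[[0,0,0],[0,0,0],[0,0,0]],"grip":[0,0,0]}' 35; python3 go.py .5295 -.0754 .037 .135
```

```text
time_s: 24.0
eef_pos: [0.5289, -0.1114, 0.0299]
eef_rot: [-0.001, -0.11, 0.994, 0.0]
wrist_force: [0.4, 0.6, 1.6]
finger_gap: 0.0137
grasp_force: 34.9
time_s: 24.3
eef_pos: [0.5288, -0.1114, 0.037]
eef_rot: [-0.001, -0.11, 0.994, 0.0]
wrist_force: [0.2, 0.8, -1.7]
finger_gap: 0.0135
grasp_force: 34.9
yaw now 0.220 rot [ 0.    -0.002  0.085] shift mm [-5.5 35.6  0. ] len 36
```

```bash
python3 -m pendant '{"xyz":[[0,5,0],[-2,10,0],[-2,10,0],[-1,10,0],[0,0,0],[0,0,3],[0,0,2],[0,0,2],[0,0,0],[0,0,0]],"rot":[[0,0,0.043],[0,0,0.042],[0,0,0],[0,0,0],[0,0,0],[0,0,0],[0,0,0],[0,0,0],[0,0,0],[0,0,0]],"grip":[0,0,0,0,0,0,0,0,0,0]}' 35; python3 -m pendant '{"xyz":[[0,0,0],[0,0,0],[0,0,0],[0,0,0],[0,0,-20],[3,0,-40],[5,0,-40],[5,0,-40],[0,0,-20],[0,0,0]],"rot":[[0,0,0],[0,0,0],[0,0,0],[0,0,0],[0,0,0],[0,0,0],[0,0,0],[0,0,0],[0,0,0],[0,0,0]],"grip":[0.1,0.2,0.4,0.4,0.4,0.4,0.4,0.4,0.4,0.4]}' 30
cat > bm.py <<'E'
from m import *
from go import plan
from workcell import telemetry
def wbowl(zf,col=(200,440),rows=(100,262)):
    """handle of bowl between/near fingers in wrist view; foot height zf"""
    st=telemetry.sense(); v=snap('wrist'); v['st']=st
    hsv=cv2.cvtColor(v['color'],cv2.COLOR_RGB2HSV).astype(int)
    m=((hsv[...,0]>65)&(hsv[...,0]<110)&(hsv[...,1]>8)&(hsv[...,1]<80)&(hsv[...,2]>100)).astype(np.uint8)
    m[:,:col[0]]=0;m[:,col[1]:]=0
    n,l,s,c=cv2.connectedComponentsWithStats(m)
    C=[i for i in range(1,n) if s[i,4]>800 and s[i,1]<rows[1]]
    for i in C:
        ys,xs=np.nonzero(l==i); y0=ys.min(); R_=[(y,xs[ys==y].min(),xs[ys==y].max()) for y in range(y0,ys.max()+1)]
        H=[(y,(a+b)/2) for y,a,b in R_ if 3<y-y0 and b-a<24]; H=np.array(H[:45])
        k=np.polyfit(H[:,0],H[:,1],1); tip=(np.polyval(k,y0),y0)
        e=wcast(v,[tip,(np.polyval(k,y0+40),y0+40)],zf+.041); d=(e[1]-e[0])[:2]; yaw=np.arctan2(d[1],d[0]); u=np.array([np.cos(yaw),np.sin(yaw)])
        e0=e[0,:2]+.003*u; print('wrist bowl: yaw %.3f centre'%yaw,e0+.126*u,'grip',e0+.031*u,'tip px',tip)
if __name__=='__main__':
    import sys; wbowl(float(sys.argv[1]))
    s=snap('scene'); pickle.dump(s,open('sl.pkl','wb')); t=snap('top'); bowls(t)
E
python3 bm.py .010
```

```text
time_s: 25.3
eef_pos: [0.5281, -0.0765, 0.0299]
eef_rot: [-0.001, -0.067, 0.998, -0.0]
wrist_force: [-2.8, -1.4, 1.1]
finger_gap: 0.0135
grasp_force: 34.9
time_s: 26.3
eef_pos: [0.5178, -0.0779, 0.193]
eef_rot: [0.002, -0.068, 0.998, -0.001]
wrist_force: [0.1, 0.2, -0.8]
finger_gap: 0.0369
grasp_force: 0.0
wrist bowl: yaw 0.119 centre [ 0.6351 -0.063 ] grip [ 0.5408 -0.0743] tip px (np.float64(321.1829600351342), np.int64(179))
bowl [0.5519 0.3919 0.0435] handle len 0.1257 yaw(own x) 0.179 grip [0.4584 0.375 ]
```

```bash
python3 -m pendant '{"xyz":[[0,0,0],[0,0,0],[0,0,0],[0,0,0],[0,0,0],[0,0,0],[0,0,0],[0,0,0],[0,0,0],[0,0,0],[0,0,0],[0,0,0],[0,0,0],[0,0,0],[0,0,0]],"rot":[[0,0,-0.112],[0,0,-0.112],[0,0,-0.112],[0,0,-0.112],[0,0,-0.112],[0,0,-0.112],[0,0,-0.112],[0,0,-0.112],[0,0,-0.112],[0,0,-0.112],[0,0,-0.112],[0,0,-0.112],[0,0,-0.112],[0,0,-0.112],[0,0,0]],"grip":[0,0,0,0,0,0,0,0,0,0,0,0,0,0,0]}'; python3 go.py .5885 -.1461 .19 1.706
```

```text
time_s: 27.95
eef_pos: [0.515, -0.0775, 0.1881]
eef_rot: [0.001, 0.753, -0.658, -0.003]
wrist_force: [-0.3, -0.1, -0.0]
finger_gap: 0.0009
grasp_force: 0.0
yaw now 1.704 rot [ 0.004  0.003 -0.002] shift mm [ 77.9 -63.6  -1.9] len 101
```

```bash
python3 -m pendant '{"xyz":[[20,0,0],[29,0,0],[29,0,0],[0,-32,0],[0,-32,0],[0,0,0]],"rot":[[0,0,0],[0,0,0],[0,0,0],[0,0,0],[0,0,0],[0,0,0]],"grip":[0,0,0,0,0,0]}'; python3 go.py .5885 -.1461 .15 1.706;  python3 -m pendant '{"xyz":[[0,0,10],[0,0,10],[0,0,8],[0,0,8],[0,0,6]],"rot":[[0,0,0],[0,0,0],[0,0,0],[0,0,0],[0,0,0]],"grip":[0,0,0,0,0]}'
```

```text
time_s: 28.55
eef_pos: [0.5917, -0.1456, 0.1882]
eef_rot: [-0.001, 0.752, -0.66, -0.002]
wrist_force: [0.6, 0.0, -0.3]
finger_gap: 0.0005
grasp_force: 0.0
yaw now 1.701 rot [ 0.001  0.004 -0.005] shift mm [ 0.   3.2 38.2] len 3
time_s: 29.05
eef_pos: [0.5857, -0.1475, 0.1465]
eef_rot: [0.004, 0.752, -0.659, -0.003]
wrist_force: [-12.7, -1.6, 8.5]
finger_gap: 0.0004
grasp_force: 7.1
```

```bash
python3 - <<'E'
from m import *
v=snap('scene'); a=cv2.resize(v['color'][200:290,255:345],None,fx=6,fy=6,interpolation=2)
cv2.imwrite('pics/s10.png',a[:,:,::-1])
E
```

```text
(no output)
```

View pics/s10.png

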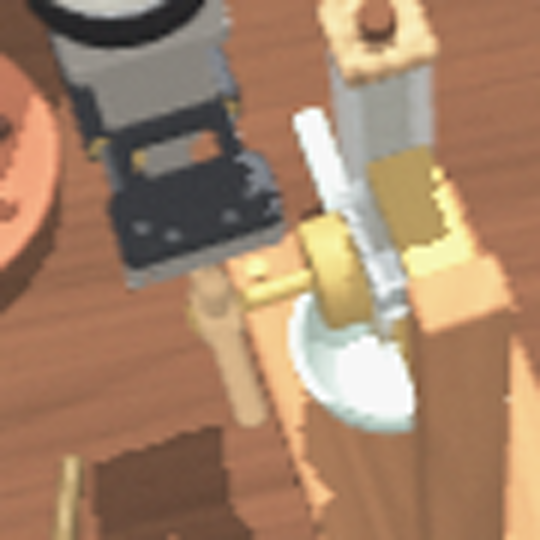

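The knob is turning: its arms now stand near upright and level, seen at hub (205,300). I'll press on.

```bash
python3 -m pendant '{"xyz":[[0,0,5],[0,0,5],[0,0,5],[0,0,4],[0,0,0]],"rot":[[0,0,0],[0,0,0],[0,0,0],[0,0,0],[0,0,0]],"grip":[0,0,0,0,0]}'; python3 -m pendant '{"xyz":[[0,0,2],[0,0,0]],"rot":[[0,0,0],[0,0,0]],"grip":[0,0]}'; python3 - <<'E'
from m import *
v=snap('scene'); pickle.dump(v,open('s11.pkl','wb'))
t=pickle.load(open('sl.pkl','rb'))
# knob wood mask per frame: pixels near hub
for w in (t,v):
    lab=cv2.cvtColor(w['color'],cv2.COLOR_RGB2HSV)[225:275,278:302]; print(((lab[...,0]>12)&(lab[...,2]>170)).astype(int).sum())
hub=np.array([.646,-.138,.14]); yaw=.135
for d in (25,115,205,295,0,90,180): print(d,proj(v,hub+.048*np.array([-np.cos(np.radians(d))*np.cos(yaw),-np.cos(np.radians(d))*np.sin(yaw),np.sin(np.radians(d))])))
E
```

```text
time_s: 29.6
eef_pos: [0.5842, -0.1476, 0.1259]
eef_rot: [0.005, 0.752, -0.659, -0.004]
wrist_force: [-8.6, -1.4, -1.4]
finger_gap: 0.0004
grasp_force: 4.5
time_s: 29.8
eef_pos: [0.5845, -0.1476, 0.1242]
eef_rot: [0.005, 0.752, -0.659, -0.004]
wrist_force: [-8.9, -0.6, -1.2]
finger_gap: 0.0005
grasp_force: 4.3
353
244
25 [[284.145  232.7831]]
115 [[290.7418 250.5545]]
205 [[295.6667 269.2166]]
295 [[289.0938 251.2545]]
0 [[284.4374 234.9263]]
90 [[288.1228 242.5797]]
180 [[295.5804 267.6678]]
```

The vertical load is gone and only a side push remains, so it has snapped on. I'll back out and repeat.

```bash
python3 -m pendant '{"xyz":[[0,15,0],[0,20,0],[0,0,-20],[0,0,-30],[0,0,-16],[0,0,0]],"rot":[[0,0,0],[0,0,0],[0,0,0],[0,0,0],[0,0,0],[0,0,0]],"grip":[0,0,0,0,0,0]}'; python3 go.py .5885 -.1461 .19 1.706; cat > balls.py <<'E'
from m import *
# knob compare with start + dark ball pixels in bowl / around, and queue height in tube
v=snap('scene'); pickle.dump(v,open('sl.pkl','wb')); s0=pickle.load(open('scene0.pkl','rb'))
d=cv2.absdiff(v['color'][222:280,278:300],s0['color'][222:280,278:300]).max(2); print('knob diff px',(d>60).sum())
g=v['color'][240:285,295:345].astype(int).sum(2); hsv=cv2.cvtColor(v['color'],cv2.COLOR_RGB2HSV)
m=(v['color'].max(2)<95).astype(np.uint8); m[:240]=0;m[285:]=0;m[:,:292]=0;m[:,330:]=0
n,l,s,c=cv2.connectedComponentsWithStats(m); print('dark in bowl area',[(s[i].tolist()) for i in range(1,n) if s[i,4]>5])
E
python3 balls.py
```

```text
time_s: 30.45
eef_pos: [0.5557, -0.1515, 0.1943]
eef_rot: [-0.0, 0.752, -0.659, 0.001]
wrist_force: [0.0, -0.6, -0.0]
finger_gap: 0.0004
grasp_force: 0.0
yaw now 1.703 rot [-0.001 -0.001 -0.003] shift mm [ -0.9 -33.3   4.3] len 33
knob diff px 71
dark in bowl area []
```

```bash
python3 - <<'E'
from m import *
v=pickle.load(open('sl.pkl','rb')); print(proj(v,[[.6355,-.061,.026],[.646,-.138,.14],[.6,-.143,.162]]))
sub=v['color'][250:276,296:326].astype(int)
for r in sub[::2]: print(' '.join('%3d'%x for x in r.mean(1)))
h=cv2.cvtColor(v['color'],cv2.COLOR_RGB2HSV)[228:275:2,280:304,2]
for r in h: print(' '.join('%3d'%x for x in r))
E
```

```text
[[320.1587 259.3668]
 [289.8807 250.9203]
 [284.2346 231.4132]]
185 165 151 144 157 170 190 197 242 243 210 159 131 142 152 150 148 145 143 143 139 167 169 164 161 173 148 144 187 201
181 198 197 198 197 195 195 208 246 234 176 178 146 127 137 139 138 137 136 134 132 159 185 221 235 228 174 116 158 192
156 187 199 198 198 197 195 242 242 210 179 178 182 154 130 135 149 185 201 206 177 160 174 186 167 147 133 115 110 170
119 164 192 199 197 198 197 242 242 213 180 176 182 186 190 195 199 202 201 247 247 238 156 163 143 142 134 115 109 116
134 140 179 193 198 197 197 229 244 228 198 205 213 219 225 237 247 247 247 247 247 247 242 240 238 191 137 120 108 115
211 150 157 187 195 197 198 198 247 244 210 211 218 224 230 247 247 247 247 247 247 247 247 247 247 246 187 118 107 112
213 197 125 159 187 196 197 196 187 246 246 223 220 227 232 247 247 247 247 247 247 247 247 247 247 247 242 138 108 111
220 224 175 135 176 191 196 198 196 199 245 246 237 225 232 240 247 247 247 247 247 247 247 247 247 247 247 237 107 110
177 176 146 121 148 182 194 197 197 196 163 166 240 246 240 232 240 247 247 
[... 2127 characters left out ...]
 192 211 239 244 244 245 244
167 167 167 167 166 167 166 165 163 164 163 184 198 204 200 201 243 234 162 215 240 244 244 244
160 162 163 163 165 164 166 165 166 165 165 166 171 194 204 205 245 246 216 179 232 242 244 245
165 165 164 164 163 162 161 159 158 155 155 161 164 175 205 216 214 214 184 163 200 236 243 245
158 156 158 157 157 157 161 164 165 165 164 165 164 166 166 161 161 162 160 161 155 214 238 242
162 163 165 164 166 167 137 111 147 163 162 161 161 158 159 159 159 163 169 171 172 154 218 238
169 137 113 108 108 108 108 108 107 147 164 169 172 172 174 172 170 172 171 169 168 166 190 231
107 107 107 107 108 111 114 115 113 155 171 172 169 167 168 167 167 164 165 165 164 167 161 214
```

```bash
python3 - <<'E'
from m import *
for f in ('scene0','sl'):
    v=pickle.load(open(f+'.pkl','rb')); c=v['color'].astype(int); y=np.minimum(c[...,0],c[...,1])-c[...,2]; 
    h=cv2.cvtColor(v['color'],cv2.COLOR_RGB2LAB)[226:276:2,278:302,0].astype(int)
    print(f)
    for i,r in enumerate(h): print(226+2*i,' '.join('%3d'%x for x in r))
hub=np.array([.646,-.138,.14]); yaw=.135
for d in (25,15,5,-65,-85,115): print(d,proj(v,hub+.052*np.array([-np.cos(np.radians(d))*np.cos(yaw),-np.cos(np.radians(d))*np.sin(yaw),np.sin(np.radians(d))])))
E
```

```text
scene0
226 139 138 138 137 138 139 138 136 138 138 137 138 137 138 139 137 138 136 137 135 133 134 132 130
228 135 138 137 139 140 139 139 138 137 136 134 134 130 131 130 128 128 127 128 127 127 130 134 132
230 135 134 132 131 131 130 128 126 126 127 129 130 130 133 131 132 132 135 135 136 136 131 132 130
232 128 130 131 131 133 165 242 244 223 161 134 133 133 130 128 125 123 123 124 123 122 125 126 128
234 134 133 132 129 137 213 233 236 234 234 191 126 127 128 127 127 128 129 129 127 129 129 128 127
236 123 124 124 128 130 181 223 231 235 233 194 138 127 127 127 126 127 126 127 127 127 128 129 132
238 130 129 128 128 128 132 195 227 233 235 228 179 130 129 129 132 132 132 128 128 128 127 128 128
240 128 127 129 131 131 132 148 209 230 236 234 214 155 125 126 127 125 128 128 149 177 202 212 208
242 127 124 123 123 123 125 128 183 224 232 235 232 193 138 151 199 211 211 212 211 212 212 214 212
244 127 127 125 127 126 127 124 131 198 228 234 235 228 179 150 198 213 222 240 244 244 232 212 215
246 130 131 132 134 132 132 133 136 153 210 230 236 234 235 214 183 207 216 209 180 151 188 2
[... 3361 characters left out ...]
 135 135 148 173 183 184 235 238 189 149 192 208
266 135 134 134 134 134 134 133 133 132 129 129 127 127 131 134 149 181 193 192 191 161 134 162 198
268 130 129 129 128 129 127 128 129 130 133 134 134 134 134 133 135 135 134 133 133 131 130 128 174
270 128 129 131 132 134 134 135 135 112  93 121 133 132 131 132 130 129 129 130 131 138 139 139 127
272 136 136 138 114  95  90  90  91  90  91  90 122 133 137 140 139 141 140 138 139 138 138 137 135
274  92  91  90  90  91  90  92  93  96  97  95 127 138 139 138 137 137 135 136 133 134 134 134 136
25 [[283.6693 231.2788]]
15 [[283.6617 231.8026]]
5 [[283.8394 232.8869]]
-65 [[289.0313 251.281 ]]
-85 [[291.123  257.7241]]
115 [[290.8173 250.5225]]
```

```bash
cat > knob.py <<'E'
from m import *
hub=np.array([.646,-.138,.14]); yaw=.135
def tips(v,k):
    a=np.radians(25-k+np.array([0,90,180,270])); r=.052
    return proj(v,hub+r*np.c_[-np.cos(a)*np.cos(yaw),-np.cos(a)*np.sin(yaw),np.sin(a)])
v=pickle.load(open('sl.pkl','rb')); t=pickle.load(open('top0.pkl','rb'))
for k in (-25,-16,0,10,20,30,45,55,65,75,90):
    q=tips(v,k); w=tips(t,k); print(k,'scene rows',q[:,1].min().round(1),q[:,1].max().round(1),'cols',q[:,0].min().round(1),q[:,0].max().round(1),'top rows',w[:,1].min().round(1),w[:,1].max().round(1))
E
python3 knob.py; python3 - <<'E'
from m import *
n=snap('top'); 
for t in (pickle.load(open('top0.pkl','rb')),n):
    h=cv2.cvtColor(t['color'],cv2.COLOR_RGB2LAB)[154:188:1,360:372,0].astype(int)
    for i,r in enumerate(h): print(154+i,' '.join('%3d'%x for x in r))
    print()
E
```

```text
-25 scene rows 232.6 268.7 cols 284.5 295.1 top rows 155.2 183.8
-16 scene rows 231.7 269.8 cols 284.1 295.6 top rows 156.4 182.6
0 scene rows 231.3 270.7 cols 283.7 296.2 top rows 158.2 182.0
10 scene rows 231.8 270.5 cols 283.7 296.3 top rows 156.5 183.6
20 scene rows 232.9 269.7 cols 283.8 296.2 top rows 155.3 184.7
30 scene rows 234.5 268.3 cols 284.2 295.9 top rows 154.5 185.3
45 scene rows 236.2 265.1 cols 285.0 295.1 top rows 154.1 185.4
55 scene rows 234.1 266.9 cols 285.2 294.4 top rows 154.4 184.8
65 scene rows 232.6 268.7 cols 284.5 295.1 top rows 155.2 183.8
75 scene rows 231.6 269.9 cols 284.0 295.6 top rows 156.5 182.5
90 scene rows 231.3 270.7 cols 283.7 296.2 top rows 158.2 182.0
154 126  98  92  94  93 113 134 138 135 136 134 132
155 129  97  96  91  97 110 129 139 138 137 138 136
156 127 107 107  99  98  97 113 138 136 138 139 138
157 131 154 171 137 115 112 123 140 143 140 143 141
158 152 212 224 188 180 191 178 151 144 145 146 143
159 176 230 228 211 236 244 232 180 147 142 145 144
160 175 222 227 225 247 251 244 205 152 143 144 144
161 159 207 224 222 246 249 241
[... 2441 characters left out ...]
 138 137 104  68  70  74
175 136 138 136 149 153 138 141 156 119  78  67  71
176 141 142 140 134 122 112 148 176 127  92  66  68
177 139 137 137 118  89  93 132 164 125 108  74  67
178 140 137 134 110  79  84  91 126 132 117  86  75
179 142 139 140 120  75  81  88 131 158 133 106  87
180 140 141 139 118  80  76  82 139 173 135 118 101
181 134 136 132 120  86  74  77 138 184 162 129 115
182 132 134 133 122  89  72  72 102 180 216 173 136
183 134 133 133 123  97  81  83  80 167 228 219 161
184 134 135 134 129 107  96 115  92 111 186 226 199
185 135 134 135 128 109 123 153 119  78 115 194 229
186 136 135 133 132 124 135 157 130  98  64 120 198
187 135 137 133 137 135 129 124 110  95  64  68 134
```

The knob rests at about 35°, under half a click. The arm slipped off the fingertip, which is narrower than I assumed, so no ball has dropped. I'll press again, closer in.

```bash
python3 go.py .6014 -.1444 .15 1.706;  python3 -m pendant '{"xyz":[[0,-23,0],[0,-23,0],[0,0,15],[0,0,20],[0,0,10],[0,0,7],[0,0,6]],"rot":[[0,0,0],[0,0,0],[0,0,0],[0,0,0],[0,0,0],[0,0,0],[0,0,0]],"grip":[0,0,0,0,0,0,0]}';python3 -m pendant '{"xyz":[[0,0,5],[0,0,4],[0,0,2],[0,0,0]],"rot":[[0,0,0],[0,0,0],[0,0,0],[0,0,0]],"grip":[0,0,0,0]}'
```

```text
yaw now 1.703 rot [ 0.003  0.    -0.003] shift mm [ -0.9 -47.7  41.9] len 48
time_s: 31.25
eef_pos: [0.5993, -0.1454, 0.1337]
eef_rot: [0.001, 0.752, -0.659, -0.002]
wrist_force: [-1.6, -0.8, 2.2]
finger_gap: 0.0003
grasp_force: 1.3
time_s: 31.65
eef_pos: [0.5997, -0.1455, 0.1234]
eef_rot: [0.001, 0.752, -0.659, -0.001]
wrist_force: [-2.4, -0.2, -0.6]
finger_gap: 0.0002
grasp_force: 1.4
```

```bash
python3 -m pendant '{"xyz":[[0,15,0],[0,20,0],[0,10,-20],[0,0,-30],[0,0,-16],[0,0,0]],"rot":[[0,0,0],[0,0,0],[0,0,0],[0,0,0],[0,0,0],[0,0,0]],"grip":[0,0,0,0,0,0]}'; cat > kb.py <<'E'
from m import *
v=snap('scene'); pickle.dump(v,open('sl.pkl','wb'))
L=cv2.cvtColor(v['color'],cv2.COLOR_RGB2LAB)[...,0].astype(int)
for y in (231,232,233,234,235,236,237): print(y,L[y,281:290])
for y in (264,265,266,267,268,269,270): print(y,L[y,290:300])
print('bowl')
for r in v['color'][250:274:2,300:332].astype(int): print(' '.join('%3d'%x for x in r.mean(1)))
E
python3 kb.py; python3 go.py .6014 -.1444 .15 1.706
```

```text
time_s: 32.25
eef_pos: [0.5574, -0.1511, 0.1919]
eef_rot: [-0.001, 0.752, -0.659, 0.001]
wrist_force: [0.6, -0.1, -0.1]
finger_gap: 0.0006
grasp_force: 0.0
231 [128 130 130 130 131 133 134 135 135]
232 [134 134 140 169 179 159 139 136 134]
233 [136 135 166 183 188 184 157 130 124]
234 [130 134 173 192 196 190 178 144 126]
235 [123 128 171 193 195 193 183 150 129]
236 [129 130 167 192 195 192 188 158 134]
237 [129 130 144 180 193 196 190 174 144]
264 [134 135 169 192 192 195 222 200 148 150]
265 [134 130 143 180 194 195 194 213 179 121]
266 [127 132 131 170 193 196 193 217 184 134]
267 [133 132 133 170 192 194 194 221 199 147]
268 [134 134 134 147 181 195 226 235 225 175]
269 [135 133 133 131 172 194 221 226 204 157]
270 [133 132 130 130 148 181 191 189 167 144]
bowl
156 169 189 197 242 243 209 161 131 140 153 151 148 145 144 144 137 150 160 164 161 174 153 147 186 201 203 203 202 201 200 198
197 194 195 208 246 234 175 177 147 127 137 139 138 135 136 134 131 158 184 221 235 229 174 115 158 192 201 200 199 199 197 198
199 197 196 242 242 212 179 178 183 155 130 136 149 186 202 206 177
[... 589 characters left out ...]
197 197 245 246 238 226 234 240 247 247 247 247 247 247 244 201 203 201 200 151 107 110 118 121 120 120 119 119
148 183 194 197 198 195 163 168 240 246 240 232 240 247 247 247 247 247 247 247 244 203 247 242 136 108 118 121 121 121 120 120
114 159 184 191 196 163 127 128 126 138 169 198 198 193 225 244 247 247 247 247 247 247 247 242 113 108 118 120 120 119 121 120
125 114 163 185 192 163 126 128 126 124 122 127 148 165 169 179 193 199 203 203 204 200 197 163 119 106 113 120 120 120 120 121
124 122 143 178 187 157 127 127 128 126 123 124 126 129 122 120 123 126 134 135 135 127 123 120 107 104 112 115 117 119 121 120
yaw now 1.703 rot [ 0.    -0.    -0.003] shift mm [ -0.8 -45.5  40.2] len 45
```

The first click is complete: knob back at a stop and a dark ball in the bowl at (320,260). Now the second click.

```bash
python3 -m pendant '{"xyz":[[0,-23,0],[0,-23,0],[0,0,5],[0,0,10],[0,0,9],[0,0,8],[0,0,8],[0,0,8],[0,0,7],[0,0,6],[0,0,5],[0,0,3],[0,0,0]],"rot":[[0,0,0],[0,0,0],[0,0,0],[0,0,0],[0,0,0],[0,0,0],[0,0,0],[0,0,0],[0,0,0],[0,0,0],[0,0,0],[0,0,0],[0,0,0]],"grip":[0,0,0,0,0,0,0,0,0,0,0,0,0]}'; python3 -m pendant '{"xyz":[[0,15,0],[0,20,0],[0,10,-20],[0,0,-30],[0,0,-17],[0,0,0]],"rot":[[0,0,0],[0,0,0],[0,0,0],[0,0,0],[0,0,0],[0,0,0]],"grip":[0,0,0,0,0,0]}'; python3 kb.py; python3 go.py .6014 -.1444 .15 1.706
```

```text
time_s: 33.6
eef_pos: [0.599, -0.1456, 0.1208]
eef_rot: [0.003, 0.752, -0.659, -0.002]
wrist_force: [-11.0, -1.1, 9.3]
finger_gap: 0.0006
grasp_force: 10.4
time_s: 34.2
eef_pos: [0.5585, -0.151, 0.1898]
eef_rot: [-0.001, 0.752, -0.659, 0.001]
wrist_force: [0.8, -0.2, 0.1]
finger_gap: 0.0005
grasp_force: 0.0
231 [128 129 128 130 132 133 133 135 135]
232 [133 132 139 169 178 158 141 134 133]
233 [136 136 167 183 187 185 157 131 125]
234 [130 134 173 192 196 191 177 143 125]
235 [123 127 170 192 196 192 183 149 130]
236 [129 130 167 192 193 193 187 158 133]
237 [130 130 145 180 193 196 189 174 144]
264 [133 133 168 192 195 194 221 200 149 151]
265 [132 132 145 179 195 196 193 213 179 122]
266 [128 131 131 171 194 195 193 218 184 134]
267 [133 133 134 168 191 193 195 222 199 147]
268 [131 134 135 147 182 194 226 235 225 175]
269 [134 133 131 131 172 193 222 225 204 156]
270 [133 131 132 130 147 181 190 190 169 142]
bowl
157 170 190 198 242 243 209 160 131 141 153 150 149 145 144 145 138 152 160 164 160 173 152 147 186 201 203 204 202 200 199 197
197 195 196 209 246 234 177 176 146 126 13
[... 742 characters left out ...]
196 198 245 246 238 226 233 240 247 247 247 247 247 247 241 131  86  79  82  98 107 111 116 121 121 121 118 118
148 182 195 198 197 196 162 167 241 246 240 232 241 247 247 247 247 247 247 236  75  79  83  92 105 109 116 120 121 119 121 121
117 158 184 191 196 164 128 127 126 139 169 199 198 193 224 244 247 247 247 244 161 102  76  88 102 109 117 120 120 120 119 119
125 114 164 186 191 162 128 127 127 125 124 128 149 166 168 179 193 201 203 202 201 197 195 164 120 103 113 118 120 120 120 120
124 121 140 176 186 157 128 127 126 125 122 123 126 128 122 121 122 129 133 136 134 127 124 117 108 105 111 116 119 120 121 121
yaw now 1.703 rot [ 0.    -0.    -0.003] shift mm [ -0.8 -44.4  38.2] len 44
```

Two balls are in the bowl and the knob is at a stop. Back to fetch the bowl.

```bash
python3 -m pendant '{"xyz":[[0,20,0],[0,20,0],[0,0,0],[0,0,0],[0,0,0],[0,0,0],[0,0,0],[0,0,0],[0,0,0],[0,0,0],[0,0,0],[0,0,0],[0,0,0],[0,0,0],[0,0,0],[0,0,0],[0,0,0]],"rot":[[0,0,0],[0,0,0],[0,0,0.112],[0,0,0.112],[0,0,0.112],[0,0,0.112],[0,0,0.112],[0,0,0.112],[0,0,0.112],[0,0,0.112],[0,0,0.112],[0,0,0.112],[0,0,0.112],[0,0,0.112],[0,0,0.112],[0,0,0.112],[0,0,0]],"grip":[0.6,0.6,0.6,0.6,0.6,0.6,0.6,0.6,0.6,0.6,0.6,0.6,0.6,0.6,0.6,0.6,0.6]}';  python3 bm.py .01; python3 go.py .535 -.0745 .19 .13
```

```text
time_s: 35.95
eef_pos: [0.5166, -0.1564, 0.1866]
eef_rot: [-0.002, -0.068, 0.998, 0.0]
wrist_force: [0.6, -0.7, -0.5]
finger_gap: 0.0555
grasp_force: 0.0
bowl [0.5519 0.3919 0.0434] handle len 0.1257 yaw(own x) 0.1793 grip [0.4584 0.375 ]
yaw now 0.138 rot [ 0.001 -0.003  0.008] shift mm [-28.6  78.7  -2.9] len 84
```

```bash
python3 -m pendant '{"xyz":[[-3,27,0],[-3,27,0],[-3,25,0],[0,0,0]],"rot":[[0,0,0],[0,0,0],[0,0,0],[0,0,0]],"grip":[0.6,0.6,0.6,0.6]}';  python3 bm.py .01; python3 go.py .535 -.0745 .0297 .13
```

```text
time_s: 36.5
eef_pos: [0.5152, -0.073, 0.1879]
eef_rot: [-0.001, -0.071, 0.997, 0.001]
wrist_force: [0.7, -0.1, 0.5]
finger_gap: 0.0552
grasp_force: 0.0
wrist bowl: yaw 0.129 centre [ 0.6355 -0.0617] grip [ 0.5413 -0.0739] tip px (np.float64(315.7296003513395), np.int64(183))
bowl [0.5518 0.3921 0.0434] handle len 0.1257 yaw(own x) 0.1828 grip [0.4584 0.3749]
yaw now 0.136 rot [ 0.    -0.003  0.006] shift mm [-19.9   0.7 157.8] len 20
```

```bash
python3 -m pendant '{"xyz":[[-10,0,15],[-10,0,30],[0,0,30],[0,0,30],[0,0,25],[0,0,18],[0,0,10],[0,0,0],[0,0,0],[0,0,0],[0,0,0],[0,0,0],[0,0,0],[0,0,0]],"rot":[[0,0,0],[0,0,0],[0,0,0],[0,0,0],[0,0,0],[0,0,0],[0,0,0],[0,0,0],[0,0,0],[0,0,0],[0,0,0],[0,0,0],[0,0,0],[0,0,0]],"grip":[0.6,0.6,0.6,0.6,0.6,0.6,0.6,0.6,0,0,0,0,0,0]}' 35; python3 -m pendant '{"xyz":[[0,0,-3],[0,0,-5],[8,0,0],[14,0,0],[18,0,0],[18,0,0],[18,0,0],[18,0,0],[18,0,0],[12,0,-8],[6,0,-15],[0,0,-18],[0,0,-15],[0,0,-8],[0,0,0]],"rot":[[0,0,0],[0,0,0],[0,0,0],[0,0,0],[0,0,0],[0,0,0],[0,0,0],[0,0,0],[0,0,0],[0,0,0],[0,0,0],[0,0,0],[0,0,0],[0,0,0],[0,0,0]],"grip":[0,0,0,0,0,0,0,0,0,0,0,0,0,0,0]}' 35
```

```text
time_s: 38.05
eef_pos: [0.5349, -0.0744, 0.0299]
eef_rot: [-0.001, -0.068, 0.998, -0.0]
wrist_force: [-0.2, 0.6, 0.3]
finger_gap: 0.0141
grasp_force: 35.0
time_s: 39.55
eef_pos: [0.4063, -0.0921, 0.1026]
eef_rot: [-0.001, -0.067, 0.998, -0.0]
wrist_force: [-0.4, -0.2, -2.6]
finger_gap: 0.0137
grasp_force: 35.0
```

```bash
python3 go.py .4803 .1864 .1 .135
```

```text
yaw now 0.135 rot [-0.001 -0.001 -0.   ] shift mm [-110.8  266.     2.6] len 288
```

```bash
python3 -m pendant '{"xyz":[[-5,12,0],[-8,19,0],[-8,19,0],[-8,19,0],[-8,19,0],[-8,19,0],[-8,19,0],[-8,19,0],[-8,19,0],[-8,19,0],[-8,19,0],[-8,19,0],[-8,19,0],[-6,18,0],[-4,8,0],[0,0,0]],"rot":[[0,0,0],[0,0,0],[0,0,0],[0,0,0],[0,0,0],[0,0,0],[0,0,0],[0,0,0],[0,0,0],[0,0,0],[0,0,0],[0,0,0],[0,0,0],[0,0,0],[0,0,0],[0,0,0]],"grip":[0,0,0,0,0,0,0,0,0,0,0,0,0,0,0,0]}' 35; python3 -m pendant '{"xyz":[[0,0,12],[0,0,18],[0,0,18],[0,0,13],[0,0,8],[0,0,4],[0,0,2],[0,0,0]],"rot":[[0,0,0],[0,0,0],[0,0,0],[0,0,0],[0,0,0],[0,0,0],[0,0,0],[0,0,0]],"grip":[0,0,0,0,0,0,0,0]}' 35
```

```text
time_s: 41.15
eef_pos: [0.4798, 0.1879, 0.1013]
eef_rot: [-0.002, -0.069, 0.998, 0.0]
wrist_force: [1.2, 0.3, -3.2]
finger_gap: 0.0136
grasp_force: 35.0
time_s: 41.95
eef_pos: [0.4803, 0.1869, 0.0272]
eef_rot: [-0.001, -0.068, 0.998, 0.0]
wrist_force: [-0.3, -0.2, -1.4]
finger_gap: 0.0133
grasp_force: 34.9
```

```bash
python3 -m pendant '{"xyz":[[0,0,1.5],[0,0,0],[0,0,0],[0,0,0],[0,0,0],[0,0,0],[0,0,-15],[0,0,-35],[0,0,-35],[0,0,-35],[0,0,0]],"rot":[[0,0,0],[0,0,0],[0,0,0],[0,0,0],[0,0,0],[0,0,0],[0,0,0],[0,0,0],[0,0,0],[0,0,0],[0,0,0]],"grip":[0,0,0.1,0.2,0.4,0.4,0.4,0.4,0.4,0.4,0.4]}' 30; python3 go.py .4584 .375 .145 .18; python3 -c "
from m import *
bowls(snap('top'))"
```

```text
time_s: 43.05
eef_pos: [0.4828, 0.1887, 0.1505]
eef_rot: [0.003, -0.068, 0.998, 0.001]
wrist_force: [0.7, -0.0, 0.2]
finger_gap: 0.037
grasp_force: 0.0
yaw now 0.136 rot [ 0.002  0.006 -0.044] shift mm [ -9.3 187.7   5.5] len 188
bowl [0.553  0.3966 0.04  ] handle len 0.1404 yaw(own x) 0.5787 grip [0.4735 0.3446]
```

```bash
python3 -m pendant '{"xyz":[[0,0,0],[-1,19,0],[-1,19,0],[-1,19,0],[-1,19,0],[-1,19,0],[-1,19,0],[-1,19,0],[-1,19,0],[-1,19,0],[0,17,0],[0,0,0]],"rot":[[0,0,-0.044],[0,0,0],[0,0,0],[0,0,0],[0,0,0],[0,0,0],[0,0,0],[0,0,0],[0,0,0],[0,0,0],[0,0,0],[0,0,0]],"grip":[0.6,0.6,0.6,0.6,0.6,0.6,0.6,0.6,0.6,0.6,0.6,0.6]}'; python3 bm.py .006; python3 go.py .4584 .375 .0257 .18
```

```text
time_s: 44.3
eef_pos: [0.4538, 0.3754, 0.1449]
eef_rot: [-0.002, -0.091, 0.996, 0.001]
wrist_force: [-0.8, -0.2, 0.6]
finger_gap: 0.055
grasp_force: 0.0
wrist bowl: yaw 0.183 centre [0.5523 0.3936] grip [0.4589 0.3763] tip px (np.float64(319.49999999999983), np.int64(171))
bowl [0.5703 0.3893 0.0245] handle len 0.0456 yaw(own x) 0.5861 grip [0.4912 0.3367]
bowl [0.5813 0.1991 0.043 ] handle len 0.1851 yaw(own x) -0.1479 grip [0.4873 0.2131]
yaw now 0.179 rot [-0.001 -0.003 -0.001] shift mm [ -3.2   2.2 119.1] len 4
```

```bash
python3 -m pendant '{"xyz":[[0,1,20],[0,0,30],[0,0,30],[0,0,20],[0,0,12],[0,0,7],[0,0,0],[0,0,0],[0,0,0],[0,0,0],[0,0,0],[0,0,0],[0,0,0]],"rot":[[0,0,0],[0,0,0],[0,0,0],[0,0,0],[0,0,0],[0,0,0],[0,0,0],[0,0,0],[0,0,0],[0,0,0],[0,0,0],[0,0,0],[0,0,0]],"grip":[0.6,0.6,0.6,0.6,0.6,0.6,0.6,0,0,0,0,0,0]}' 35; python3 -m pendant '{"xyz":[[0,0,-5],[0,0,-12],[0,0,-18],[0,0,-18],[0,0,-15],[0,0,-8],[0,0,0]],"rot":[[0,0,0],[0,0,0],[0,0,0],[0,0,0],[0,0,0],[0,0,0.045],[0,0,0]],"grip":[0,0,0,0,0,0,0]}' 35;  python3 go.py .406 -.092 .1 .135
```

```text
time_s: 45.75
eef_pos: [0.4553, 0.3747, 0.0267]
eef_rot: [-0.001, -0.09, 0.996, 0.0]
wrist_force: [0.7, 0.2, 0.7]
finger_gap: 0.0136
grasp_force: 35.0
time_s: 46.45
eef_pos: [0.4563, 0.3752, 0.105]
eef_rot: [0.0, -0.067, 0.998, 0.001]
wrist_force: [0.2, 0.2, -1.4]
finger_gap: 0.0138
grasp_force: 35.0
yaw now 0.134 rot [ 0.002  0.001 -0.001] shift mm [ 112.7 -456.2    5. ] len 470
```

```bash
python3 -m pendant '{"xyz":[[3,-12,0],[6,-24,0],[6,-24,0],[6,-24,0],[6,-24,0],[6,-24,0],[6,-24,0],[6,-24,0],[6,-24,0],[6,-24,0],[6,-24,0],[6,-24,0],[6,-24,0],[6,-24,0],[6,-24,0],[6,-24,0],[6,-24,0],[6,-24,0],[6,-24,0],[2,-12,0]],"rot":[[0,0,0],[0,0,0],[0,0,0],[0,0,0],[0,0,0],[0,0,0],[0,0,0],[0,0,0],[0,0,0],[0,0,0],[0,0,0],[0,0,0],[0,0,0],[0,0,0],[0,0,0],[0,0,0],[0,0,0],[0,0,0],[0,0,0],[0,0,0]],"grip":[0,0,0,0,0,0,0,0,0,0,0,0,0,0,0,0,0,0,0,0]}' 35; python3 -m pendant '{"xyz":[[0,0,0]],"rot":[[0,0,0]],"grip":[0]}' 35; python3 - <<'E'
from go import *
D=.0988; x,y=.6355-D*np.cos(.135),-.061-D*np.sin(.135); print(x,y)
plan(x,y,.037,.135); plan(x,y,.0305,.135)
E
```

```text
time_s: 48.45
eef_pos: [0.4028, -0.0951, 0.102]
eef_rot: [-0.002, -0.066, 0.998, -0.0]
wrist_force: [0.8, -1.8, -2.3]
finger_gap: 0.0134
grasp_force: 35.0
time_s: 48.55
eef_pos: [0.4037, -0.0942, 0.1022]
eef_rot: [-0.002, -0.066, 0.998, 0.0]
wrist_force: [0.8, 0.2, -2.8]
finger_gap: 0.0132
grasp_force: 35.0
0.5375989484769906 -0.07429752272752602
yaw now 0.131 rot [ 0.    -0.003 -0.004] shift mm [-135.3    1.8   65.2] len 135
yaw now 0.131 rot [ 0.    -0.003 -0.004] shift mm [-135.3    1.8   71.7] len 135
```

```bash
python3 -m pendant '{"xyz":[[0,2,12],[0,0,18],[0,0,18],[0,0,16],[-10,0,0],[-16,0,0],[-20,0,0],[-20,0,0],[-20,0,0],[-20,0,0],[-18,0,0],[-11,0,0],[0,0,0],[0,0,3],[0,0,2],[0,0,2],[0,0,0.5],[0,0,0]],"rot":[[0,0,0],[0,0,0],[0,0,0],[0,0,0],[0,0,0],[0,0,0],[0,0,0],[0,0,0],[0,0,0],[0,0,0],[0,0,0],[0,0,0],[0,0,0],[0,0,0],[0,0,0],[0,0,0],[0,0,0],[0,0,0]],"grip":[0,0,0,0,0,0,0,0,0,0,0,0,0,0,0,0,0,0]}' 35; python3 -m pendant '{"xyz":[[0,0,0],[0,0,0],[0,0,0],[0,0,0],[0,0,-20],[6,0,-40],[8,0,-40],[8,0,-40],[0,0,-20],[0,0,0]],"rot":[[0,0,0],[0,0,0],[0,0,0],[0,0,0],[0,0,0],[0,0,0],[0,0,0],[0,0,0],[0,0,0],[0,0,0]],"grip":[0.1,0.2,0.4,0.4,0.4,0.4,0.4,0.4,0.4,0.4]}' 30; python3 bm.py .010
```

```text
time_s: 50.35
eef_pos: [0.5375, -0.0727, 0.0308]
eef_rot: [-0.001, -0.067, 0.998, 0.0]
wrist_force: [-1.3, 0.4, 0.1]
finger_gap: 0.0135
grasp_force: 35.0
time_s: 51.35
eef_pos: [0.5183, -0.0756, 0.1938]
eef_rot: [0.002, -0.067, 0.998, -0.001]
wrist_force: [-0.2, -0.1, 0.7]
finger_gap: 0.0364
grasp_force: 0.0
wrist bowl: yaw 0.127 centre [ 0.6355 -0.0595] grip [ 0.5413 -0.0715] tip px (np.float64(321.30215195432584), np.int64(179))
bowl [0.5809 0.1994 0.0432] handle len 0.1249 yaw(own x) 0.1272 grip [0.4866 0.1873]
```

Bowl A is in place. I'll turn and move to the pre-press pose.

```bash
python3 -m pendant '{"xyz":[[0,0,0],[0,0,0],[0,0,0],[0,0,0],[0,0,0],[0,0,0],[0,0,0],[0,0,0],[0,0,0],[0,0,0],[0,0,0],[0,0,0],[0,0,0],[0,0,0],[0,0,0]],"rot":[[0,0,-0.112],[0,0,-0.112],[0,0,-0.112],[0,0,-0.112],[0,0,-0.112],[0,0,-0.112],[0,0,-0.112],[0,0,-0.112],[0,0,-0.112],[0,0,-0.112],[0,0,-0.112],[0,0,-0.112],[0,0,-0.112],[0,0,-0.112],[0,0,0]],"grip":[0,0,0,0,0,0,0,0,0,0,0,0,0,0,0]}'; python3 go.py .5585 -.151 .19 1.706; python3 kb.py
```

```text
time_s: 53.0
eef_pos: [0.5158, -0.075, 0.1891]
eef_rot: [0.001, 0.752, -0.659, -0.003]
wrist_force: [-0.3, -0.0, 0.3]
finger_gap: 0.0002
grasp_force: 0.0
yaw now 1.703 rot [ 0.004  0.003 -0.003] shift mm [ 81.  -32.1  -0.9] len 87
231 [128 127 131 128 131 133 132 135 135]
232 [132 134 168 241 244 224 162 135 133]
233 [134 139 224 241 243 240 202 139 125]
234 [130 140 216 234 236 235 225 173 126]
235 [123 128 196 227 234 236 229 181 129]
236 [129 129 181 223 231 235 233 195 140]
237 [132 129 146 207 230 236 234 218 163]
264 [133 109 160 192 193 193 188 152 106 118]
265 [130 129 130 176 194 195 191 178 130 102]
266 [128 131 113 165 192 196 194 184 142 100]
267 [133 134 134 168 192 194 193 188 152 108]
268 [133 133 134 134 176 194 194 191 178 129]
269 [135 134 131 113 164 193 194 191 185 135]
270 [134 132 132 107 125 178 188 185 157 110]
bowl
157 169 190 196 165 165 195 170 129 134 143 143 142 144 144 144 139 151 160 163 161 174 153 148 185 201 202 202 202 200 198 198
129 125 125 127 136 182 187 176 145 127 136 140 137 135 136 133 129 159 184 221 234 228 175 115 158 192 201 199 198 198 
[... 587 characters left out ...]
 247 247 247 247 247 242 137 106 112 117 120 121 119 119 119
120 125 128 128 127 127 125 154 187 178 164 166 171 191 201 201 247 245 247 247 247 247 247 237 106 108 118 120 121 121 120 120
108 122 125 129 178 194 163 127 127 168 196 184 167 165 179 196 202 202 202 247 247 247 247 243 136 108 117 121 119 121 121 119
 88 156 184 190 196 163 127 126 125 123 131 145 173 197 192 184 174 181 196 202 247 247 247 242 117 108 119 120 119 119 119 119
 82  99 164 150 124 130 126 127 128 122 123 125 130 132 148 166 168 179 186 187 192 196 196 161 117 104 115 119 121 120 121 118
 84 110 120 119 121 126 127 127 127 126 122 124 127 127 121 118 120 124 127 124 123 123 124 115 108 104 110 117 116 118 119 120
```

Empty bowl in place and knob at a stop. Now for clicks three and four.

```bash
python3 -m pendant '{"xyz":[[20,0,0],[30,0,0],[31,0,0],[0,-25,0],[0,-27,0],[0,-26,0],[0,0,5],[0,0,10],[0,0,9],[0,0,8],[0,0,8],[0,0,8],[0,0,7],[0,0,6],[0,0,5],[0,0,2],[0,0,0]],"rot":[[0,0,0],[0,0,0],[0,0,0],[0,0,0],[0,0,0],[0,0,0],[0,0,0],[0,0,0],[0,0,0],[0,0,0],[0,0,0],[0,0,0],[0,0,0],[0,0,0],[0,0,0],[0,0,0],[0,0,0]],"grip":[0,0,0,0,0,0,0,0,0,0,0,0,0,0,0,0,0]}'; python3 -m pendant '{"xyz":[[0,15,0],[0,20,0],[0,10,-20],[0,0,-30],[0,0,-17],[0,0,0]],"rot":[[0,0,0],[0,0,0],[0,0,0],[0,0,0],[0,0,0],[0,0,0]],"grip":[0,0,0,0,0,0]}'; python3 kb.py; python3 go.py .6014 -.1444 .19 1.706
```

```text
time_s: 54.75
eef_pos: [0.6021, -0.1463, 0.1249]
eef_rot: [0.003, 0.752, -0.659, -0.001]
wrist_force: [-17.5, -2.6, 22.2]
finger_gap: 0.0005
grasp_force: 16.1
time_s: 55.35
eef_pos: [0.5614, -0.1515, 0.1917]
eef_rot: [-0.001, 0.752, -0.659, 0.001]
wrist_force: [0.0, -0.4, -0.8]
finger_gap: 0.0003
grasp_force: 0.0
231 [129 128 130 131 133 133 134 134 135]
232 [132 134 139 169 179 158 141 136 134]
233 [136 135 167 184 188 184 157 130 125]
234 [130 134 173 193 194 192 177 145 125]
235 [124 128 171 193 196 193 184 150 130]
236 [130 130 167 191 195 193 187 158 133]
237 [130 130 145 181 193 195 191 175 145]
264 [134 134 169 193 195 194 223 200 149 150]
265 [133 132 143 179 195 195 193 213 181 121]
266 [127 131 131 171 193 196 195 218 186 134]
267 [135 133 134 169 193 194 195 222 200 147]
268 [134 136 135 146 178 194 195 227 226 175]
269 [134 135 133 132 171 194 194 216 205 156]
270 [133 133 132 130 147 183 189 189 169 144]
bowl
159 169 190 197 196 240 246 223 130 142 153 151 148 145 144 144 138 149 160 162 162 176 154 148 187 201 203 203 202 201 199 198
197 196 195 194 207 247 243 186 143 
[... 748 characters left out ...]
197 196 195 212 247 245 227 230 235 247 247 247 247 247 244 202 201 203 200 151 106 111 118 121 121 119 121 121
149 182 195 198 198 196 197 163 127 210 247 247 241 238 244 247 247 247 247 247 244 201 247 242 136 111 118 121 120 121 119 120
115 159 185 192 195 196 164 129 125 123 131 146 172 197 210 213 231 244 247 247 247 247 247 242 116 108 116 119 118 121 120 120
126 115 164 186 193 196 164 128 129 124 123 127 131 131 149 166 169 179 187 187 193 197 198 162 117 105 113 120 120 119 121 119
125 123 141 175 187 194 165 126 127 127 123 124 127 128 122 119 120 125 128 125 124 122 123 117 108 105 113 117 116 119 122 121
yaw now 1.702 rot [ 0.    -0.    -0.004] shift mm [ -1.7 -41.5   0.1] len 42
```

```bash
python3 -m pendant '{"xyz":[[0,-20,0],[0,-24,0],[0,0,5],[0,0,10],[0,0,9],[0,0,8],[0,0,8],[0,0,8],[0,0,7],[0,0,6],[0,0,5],[0,0,3],[0,0,0]],"rot":[[0,0,0],[0,0,0],[0,0,0],[0,0,0],[0,0,0],[0,0,0],[0,0,0],[0,0,0],[0,0,0],[0,0,0],[0,0,0],[0,0,0],[0,0,0]],"grip":[0,0,0,0,0,0,0,0,0,0,0,0,0]}'; python3 -m pendant '{"xyz":[[0,15,0],[0,20,0],[0,10,-20],[0,0,-30],[0,0,-17],[0,0,0]],"rot":[[0,0,0],[0,0,0],[0,0,0],[0,0,0],[0,0,0],[0,0,0]],"grip":[0,0,0,0,0,0]}'; python3 kb.py
```

```text
time_s: 56.7
eef_pos: [0.6003, -0.1465, 0.1223]
eef_rot: [0.004, 0.752, -0.659, -0.002]
wrist_force: [-18.8, -3.4, 21.3]
finger_gap: 0.0004
grasp_force: 14.3
time_s: 57.3
eef_pos: [0.5604, -0.1515, 0.1897]
eef_rot: [-0.001, 0.752, -0.659, 0.001]
wrist_force: [0.5, -1.0, -0.1]
finger_gap: 0.0004
grasp_force: 0.0
231 [129 130 131 129 133 132 134 135 134]
232 [132 133 138 169 180 159 140 137 135]
233 [136 136 167 183 188 185 157 129 125]
234 [128 134 174 190 195 191 178 145 127]
235 [124 128 173 194 195 194 184 152 130]
236 [127 129 167 192 195 194 188 158 133]
237 [129 131 144 180 194 196 190 175 145]
264 [135 135 169 192 194 196 222 202 148 149]
265 [132 132 143 179 194 195 194 213 180 123]
266 [130 131 132 170 194 196 193 219 185 135]
267 [132 134 135 169 192 193 195 222 200 147]
268 [134 135 135 148 180 195 195 227 227 176]
269 [136 132 133 132 171 195 220 225 206 158]
270 [132 132 131 130 148 182 190 191 169 144]
bowl
157 169 189 197 196 240 246 223 130 141 153 151 149 145 144 142 138 152 160 164 162 176 154 148 186 202 203 203 201 200 198 199
197 195 194 194 206 247 243 186 145 12
[... 669 characters left out ...]
 117 117 117 167 247 237 104 107 111 118 122 120 121 120 118
175 192 196 198 197 196 195 212 247 245 226 230 234 247 241 131  89  85  87  81  77  94 172 152 107 111 117 122 120 119 120 119
148 183 194 197 198 196 196 163 128 209 247 247 241 238 217 129  77  81  81  80  78  93 175 162 115 108 117 120 121 120 121 120
115 159 185 192 196 196 164 130 125 122 132 146 175 197 209 181 127  86  75  74 116 181 247 242 115 108 117 120 121 121 120 120
126 115 164 186 192 196 163 126 127 124 122 127 130 132 149 166 169 179 186 187 193 195 196 160 118 105 114 121 120 118 119 120
125 120 140 177 188 195 165 128 128 127 124 123 127 127 121 119 118 124 126 127 124 123 123 115 107 104 110 115 117 120 120 122
```

One ball is visible at (318,266). The other has presumably rolled behind the upright. I'll check with the wrist camera when I fetch the bowl.

```bash
python3 -m pendant '{"xyz":[[0,20,0],[0,20,0],[0,0,0],[0,0,0],[0,0,0],[0,0,0],[0,0,0],[0,0,0],[0,0,0],[0,0,0],[0,0,0],[0,0,0],[0,0,0],[0,0,0],[0,0,0],[0,0,0],[0,0,0]],"rot":[[0,0,0],[0,0,0],[0,0,0.112],[0,0,0.112],[0,0,0.112],[0,0,0.112],[0,0,0.112],[0,0,0.112],[0,0,0.112],[0,0,0.112],[0,0,0.112],[0,0,0.112],[0,0,0.112],[0,0,0.112],[0,0,0.112],[0,0,0.112],[0,0,0]],"grip":[0.6,0.6,0.6,0.6,0.6,0.6,0.6,0.6,0.6,0.6,0.6,0.6,0.6,0.6,0.6,0.6,0.6]}';  python3 -m pendant '{"xyz":[[-3,27,0],[-3,27,0],[-3,25,0],[0,0,0]],"rot":[[0,0,0],[0,0,0],[0,0,0],[0,0,0]],"grip":[0.6,0.6,0.6,0.6]}';  python3 bm.py .01; python3 go.py .5355 -.073 .0297 .13
```

```text
time_s: 59.05
eef_pos: [0.5186, -0.1569, 0.1866]
eef_rot: [-0.002, -0.067, 0.998, 0.0]
wrist_force: [0.7, 0.6, -0.1]
finger_gap: 0.0551
grasp_force: 0.0
time_s: 59.45
eef_pos: [0.517, -0.0735, 0.1874]
eef_rot: [-0.001, -0.071, 0.997, 0.001]
wrist_force: [0.2, -0.8, 0.6]
finger_gap: 0.0553
grasp_force: 0.0
wrist bowl: yaw 0.142 centre [ 0.6354 -0.0579] grip [ 0.5414 -0.0713] tip px (np.float64(318.49999999999983), np.int64(182))
bowl [0.581  0.1993 0.0432] handle len 0.125 yaw(own x) 0.1262 grip [0.4868 0.1874]
yaw now 0.135 rot [ 0.    -0.003  0.005] shift mm [-18.7   2.9 157.5] len 19
```

```bash
python3 -m pendant '{"xyz":[[-9,1,15],[-10,1,30],[0,0,30],[0,0,30],[0,0,25],[0,0,18],[0,0,10],[0,0,0],[0,0,0],[0,0,0],[0,0,0],[0,0,0],[0,0,0],[0,0,0]],"rot":[[0,0,0],[0,0,0],[0,0,0],[0,0,0],[0,0,0],[0,0,0],[0,0,0],[0,0,0],[0,0,0],[0,0,0],[0,0,0],[0,0,0],[0,0,0],[0,0,0]],"grip":[0.6,0.6,0.6,0.6,0.6,0.6,0.6,0.6,0,0,0,0,0,0]}' 35; python3 -m pendant '{"xyz":[[0,0,-3],[0,0,-5],[8,0,0],[14,0,0],[18,0,0],[18,0,0],[18,0,0],[18,0,0],[18,0,0],[12,0,-8],[6,0,-15],[0,0,-18],[0,0,-15],[0,0,-8],[0,0,0]],"rot":[[0,0,0],[0,0,0],[0,0,0],[0,0,0],[0,0,0],[0,0,0],[0,0,0],[0,0,0],[0,0,0],[0,0,0],[0,0,0],[0,0,0],[0,0,0],[0,0,0],[0,0,0]],"grip":[0,0,0,0,0,0,0,0,0,0,0,0,0,0,0]}' 35; python3 -c "
from m import *
v=snap('scene'); pickle.dump(v,open('sb.pkl','wb'))
t=snap('top');pickle.dump(t,open('tb.pkl','wb')); bowls(t)
m=(v['color'].max(2)<92).astype(np.uint8); n,l,s,c=cv2.connectedComponentsWithStats(m)
print([(s[i].tolist()) for i in range(1,n) if 10<s[i,4]<200 and 150<c[i][1]<300])
m=(t['color'].max(2)<92).astype(np.uint8); n,l,s,c=cv2.connectedComponentsWithStats(m)
print([(s[i].tolist()) for i in range(1,n) if 4<s[i,4]<200 and 140<c[i][1]<260])
"; python3 go.py .555 .387 .1 .135
```

```text
time_s: 61.0
eef_pos: [0.5358, -0.0728, 0.03]
eef_rot: [-0.001, -0.067, 0.998, 0.0]
wrist_force: [-0.2, 0.1, 0.8]
finger_gap: 0.0134
grasp_force: 35.0
time_s: 62.5
eef_pos: [0.4071, -0.0906, 0.1026]
eef_rot: [-0.001, -0.067, 0.998, -0.0]
wrist_force: [0.9, 0.4, -1.9]
finger_gap: 0.0136
grasp_force: 35.0
bowl [0.581  0.1994 0.0431] handle len 0.125 yaw(own x) 0.1263 grip [0.4868 0.1874]
[[294, 166, 5, 13, 28], [74, 178, 6, 7, 17], [73, 200, 5, 9, 19], [70, 218, 6, 8, 13], [70, 227, 5, 8, 15], [67, 243, 4, 9, 12], [66, 256, 4, 8, 15], [63, 266, 5, 19, 34], [0, 279, 26, 18, 89]]
[[482, 152, 5, 4, 12], [607, 200, 2, 5, 5], [597, 209, 4, 5, 8], [607, 209, 4, 4, 9], [361, 210, 6, 4, 9], [375, 216, 4, 6, 8], [602, 216, 8, 7, 11], [535, 218, 8, 5, 15], [535, 223, 7, 4, 11], [337, 228, 9, 21, 45], [541, 229, 3, 4, 6], [553, 229, 4, 4, 6], [537, 230, 9, 15, 40], [603, 236, 4, 6, 8], [548, 241, 4, 3, 5], [387, 243, 3, 5, 8], [612, 245, 3, 3, 5], [537, 246, 8, 5, 15], [610, 249, 4, 3, 5], [539, 251, 7, 11, 22], [614, 253, 3, 3, 5], [536, 255, 5, 2, 5], [396, 256, 4, 7, 9]]
yaw now 0.134 rot [ 0.    -0.003 -0.001] shift mm [-211.5  453.1    1.6] len 500
```

```bash
python3 go.py .452 .3715 .1 .135; python3 -m pendant '{"xyz":[[-3,12,0],[-6,24,0],[-6,24,0],[-6,24,0],[-6,24,0],[-6,24,0],[-6,24,0],[-6,24,0],[-6,24,0],[-6,24,0],[-6,24,0],[-6,24,0],[-6,24,0],[-6,24,0],[-6,24,0],[-6,24,0],[-6,24,0],[-6,24,0],[-3,24,0],[0,12,0]],"rot":[[0,0,0],[0,0,0],[0,0,0],[0,0,0],[0,0,0],[0,0,0],[0,0,0],[0,0,0],[0,0,0],[0,0,0],[0,0,0],[0,0,0],[0,0,0],[0,0,0],[0,0,0],[0,0,0],[0,0,0],[0,0,0],[0,0,0],[0,0,0]],"grip":[0,0,0,0,0,0,0,0,0,0,0,0,0,0,0,0,0,0,0,0]}' 35; python3 go.py .452 .3715 .1 .135
```

```text
yaw now 0.134 rot [ 0.    -0.003 -0.001] shift mm [-107.3  451.6    1.6] len 464
time_s: 64.6
eef_pos: [0.4509, 0.3793, 0.1011]
eef_rot: [-0.002, -0.069, 0.998, 0.001]
wrist_force: [0.4, 0.7, -3.2]
finger_gap: 0.0139
grasp_force: 35.0
yaw now 0.137 rot [ 0.002 -0.004  0.002] shift mm [-0.  -7.9  1.1] len 8
```

```bash
python3 -m pendant '{"xyz":[[0,-8,12],[0,0,18],[0,0,18],[0,0,13],[0,0,8],[0,0,4],[0,0,2],[0,0,1],[0,0,0]],"rot":[[0,0,0],[0,0,0],[0,0,0],[0,0,0],[0,0,0],[0,0,0],[0,0,0],[0,0,0],[0,0,0]],"grip":[0,0,0,0,0,0,0,0,0]}' 35; python3 -m pendant '{"xyz":[[0,0,0],[0,0,0],[0,0,0],[0,0,0],[0,0,-15],[0,0,-35],[0,0,-40],[20,0,-40],[30,0,-20],[30,0,0],[0,0,0]],"rot":[[0,0,0],[0,0,0],[0,0,0],[0,0,0],[0,0,0],[0,0,0],[0,0,0],[0,0,0],[0,0,0],[0,0,0],[0,0,0]],"grip":[0.1,0.2,0.4,0.4,0.4,0.4,0.4,0.4,0.4,0.4,0.4]}' 30; python3 - <<'E'
from m import *
v=snap('scene'); t=snap('top'); bowls(t)
a=cv2.resize(v['color'][160:300,200:500],(800,373),interpolation=2)
b=cv2.resize(t['color'][160:240,185:435],(640,205),interpolation=2); b=cv2.copyMakeBorder(b,0,0,0,160,cv2.BORDER_CONSTANT)
cv2.imwrite('pics/fin.png',np.vstack([a,b])[:,:,::-1])
E
```

```text
time_s: 65.5
eef_pos: [0.454, 0.3685, 0.0265]
eef_rot: [-0.001, -0.067, 0.998, 0.0]
wrist_force: [-1.0, -1.0, -0.9]
finger_gap: 0.0135
grasp_force: 35.0
time_s: 66.6
eef_pos: [0.3714, 0.3578, 0.1781]
eef_rot: [-0.0, -0.07, 0.998, -0.0]
wrist_force: [0.0, -0.1, 0.0]
finger_gap: 0.0368
grasp_force: 0.0
bowl [0.5538 0.3817 0.0424] handle len 0.1198 yaw(own x) 0.1458 grip [0.4598 0.3679]
bowl [0.5791 0.1995 0.0428] handle len 0.1231 yaw(own x) 0.1307 grip [0.4849 0.1872]
```

View pics/fin.png

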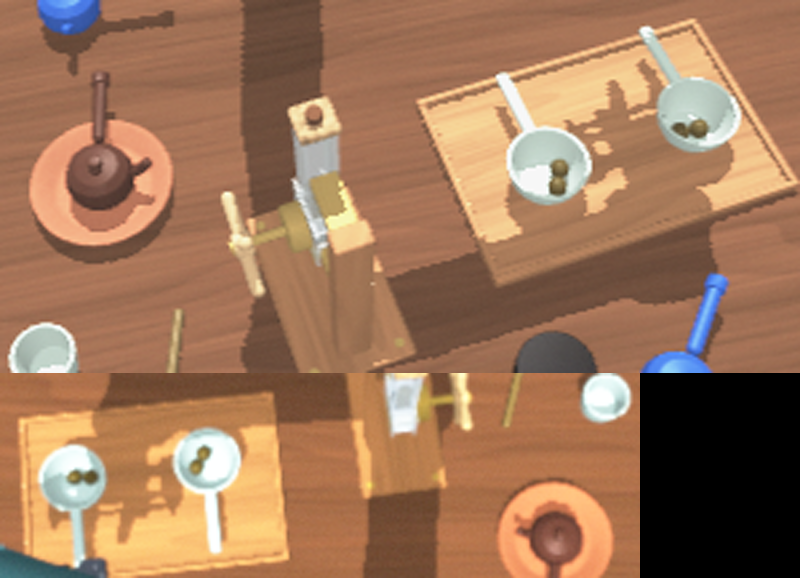

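The picture shows both bowls upright on the tray with two balls each, at (558,165)/(558,186) and (681,130)/(698,128). The teapot is in its dish at (100,175), the knob is at a stop, nothing is left lying about and the robot is clear.

```bash
python3 -c "
from workcell import manip; print(manip.job_done())"
```

```text
the job is handed in; nothing more can be done
None
```

The job is handed in: the teapot stands in its dish, both bowls are upright on the tray with two tea balls each, no ball is left outside, and it took about 67 s of the 210 s allowed.

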